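Sort the microscope parts into their trays

ROBOT

A 6-joint arm with a two-finger parallel gripper is mounted at the origin on the work surface. World frame = base frame: x ahead of the robot, y to its left, z up, the work surface at z = 0. Lengths are in m, angles in rad, forces in N, time in s.
With the tool pointing down it reaches from about 0.25 to 0.725 m from the base axis. Payload 4 kg.
Tool frame: the origin (TCP) lies at the very end of the fingers, on their centre line; the grasp point (between the pads) lies 19 mm behind it (bot.pinch_z is the distance from the TCP to the grasp point, in m); z points along the fingers, x is the direction in which the jaws open and shut, and the axes are right-handed (so a half turn about z gives the same grasp; the last joint's range is limited). The gripper opens to 85 mm and grips with 20 to 120 N. Pads are 22 mm wide; open, the fingers measure 114 mm over their backs; the gripper's body (76 mm by 85 mm) begins 54 mm behind the grasp point. The pads swing forward as they close: fully open they stand 13 mm farther back than shut.
Start: joints at [1.336, 0.241, 0.005, 1.335, 0, 1.571], TCP at [0.116, 0.486, 0.195] pointing down, gripper open.
Joint ranges: [-2.72, 2.72], [-1.05, 1.87], [-1.09, 1.28], [-1.99, 2.15], [-1.42, 1.44], [-3.14, 3.14]. Speed limits (rad/s): [2.79, 2.79, 3.14, 3.14, 3.14, 3.14].

INTERFACE

Orientations are given as a unit quaternion [x, y, z, w].
In Python, from workcell import bot gives the robot as it stands. The module is installed in compiled form; this text tells all that it offers.
- The arm moves only by the shell command python3 -m inch 'ROWS'. ROWS is JSON, a list of rows, each a list of 7 numbers: the shift along the tool's x, y, z scaled (see below), then the turn, a rotation vector about the tool's x, y, z scaled (see below), then the gripper command: -1 is fully open, 1 is shut, values between are in proportion. In form: [[x, y, z, wx, wy, wz, gripper], ...]. A call has exactly 8 rows; each row shifts and turns the commanded pose from where the row before left it, along the tool's axes as they then stand; what a row does not reach is not made up. The controller multiplies each number of a shift by 2.5 cm and each number of a turn by 180 degrees. A row lasts 1/10 s, in which the tool goes at most 50 mm and 8.59 degrees, less where a joint would pass 70% of its speed; a pose out of reach is approached as far as the arm can. A call with a number of a shift or a turn outside -1 to 1 is refused whole. A call with a gripper value outside its range is refused whole. The fingers move at their own pace and stop on an object; the grip force is fixed at half the most. Time passes only in rows, so rows that do not move let the fingers close, or fill a call up. It gives the time, the measured TCP pose, the force and the opening at its end, in the units of the state.
- bot.get_obs(): the state, without advancing time (a new reading comes with each control period).
- bot.camera(name): name is "side" or "top"; returns (picture, depth): 420x560x3 uint8, blue, green, red; 420x560 float32, m along the optical axis (not along the pixel's ray), 0 where there is no reading.
- bot.get_calibration(name): a dict with "vfov" (degrees; the focal length in pixels is half the picture's height over the tangent of half this angle, whatever the lens; pixels are square), "cx", "cy" (the principal point, pixels), "R" (3x3) and "t" (3): a world point X has camera coordinates R X + t. Camera axes: x right, y down, z forward; pixel columns grow to the right and rows downward; lengths in m; the calibration is good to about 2 mm. A picture is of the moment at which its call begins. get_calibration takes no time and is no camera call.
- bot.job_done(): hands the job in, once; it reports no verdict.
The state is a dict: "clock": time; "joint_pos": joint angles; "joint_vel": joint speeds; "tau": joint torques, N m; "eef_pos": TCP position; "tool_rot": TCP orientation; "ft_force": force on the tool from outside, world axes, zero at the start; "ft_torque": the same for the moment, N m; "grip_width": finger opening in m.
Only numpy, scipy, OpenCV 4.12 (cv2) and the standard library are available. Lean on these libraries where they do the work, as an engineer would, in place of code of your own. Each camera call takes 0.05 s, during which the arm holds its last target.

TASK

Clear up after the microscope session: stand the two steel objectives upright in the divided tray, one in each bay, stand both eyepieces upright in the plain square tray, and lay the round filter flat in the round dish. Set each part down on its tray before letting go; do not drop it. Leave the glass beaker and the small oil bottle standing where they are.

Things in the scene. Friction and masses are not known exactly. Their poses are not given: they have to be found in the camera images.
- objective_short: the shorter microscope objective, bare steel, round, upright on its threaded end (22 dia, 4 high), nose up: straight body 28 dia from height 4 to 30, above that a cone narrowing to a 14 dia nose at 42. Total height 42. Origin: centre of its underside; z up along its axis; yaw means nothing. Stands loose on the bench, about 110 g. Grip the straight body.
- objective_long: the longer microscope objective, bare steel, round, upright on its threaded end (22 dia, 4 high), nose up: straight body 28 dia from height 4 to 40, above that a cone narrowing to a 14 dia nose at 60. Total height 60. Origin: centre of its underside; z up along its axis; yaw means nothing. Stands loose on the bench, about 150 g. Grip the straight body.
- eyepiece_a: microscope eyepiece, one of two alike, black and steel, round, standing upright on its wide eyecup: eyecup 40 dia up to height 16, then a straight tube 30 dia from height 18 to its flat top at 50 with a lens in it. Origin: centre of its underside; z up along its axis; yaw means nothing. Loose, about 100 g. Grip the tube.
- eyepiece_b: microscope eyepiece, one of two alike, black and steel, round, standing upright on its wide eyecup: eyecup 40 dia up to height 16, then a straight tube 30 dia from height 18 to its flat top at 50 with a lens in it. Origin: centre of its underside; z up along its axis; yaw means nothing. Loose, about 100 g. Grip the tube.
- filter: filter in a round dark steel mount, a flat disc 44 dia and 10 thick with a glass centre, lying flat on the bench. Origin: centre of its underside; z up; yaw means nothing. Loose, about 40 g. Grip it across its 44 diameter.
- divided_tray: shallow oblong grey tray, fixed, 90 (x) by 170 (y) by 12 high outside, open on top; walls and floor 4 thick (inner floor 4 above the bench). A 4 thick wall, as high as the rim, crosses its middle along x and makes two bays, each 82 (x) by 79 (y) inside, centred at y = -41.5 and +41.5. Origin: centre of its underside; axes its own (turned by its yaw).
- square_tray: shallow square grey tray without dividers, fixed to the bench, 140 by 140 by 12 high outside, open on top; walls and floor 4 thick (inner floor 4 above the bench). Origin: centre of its underside; x and y along its sides.
- round_dish: shallow round grey dish, fixed to the bench, 136 dia over its rim, 12 high, wall 4 thick; flat inner floor about 120 dia, 4 above the bench. Origin: centre of its underside.
- beaker: small empty glass beaker, 44 dia and 55 high, standing loose among the parts; not part of the job, leave it standing. Origin: centre of its underside.
- oil_bottle: small amber glass bottle with a black cap and pale label, 26 dia and 55 high, standing loose among the parts; not part of the job, leave it standing. Origin: centre of its underside.

How it is judged:
At the end, for the whole second after the job is handed in: Objectives stand upright, one per bay of the divided tray, axes 7 mm or more from its walls; eyepieces upright in the square tray, axes within 55 mm of its centre each way (tilt under 0.15 rad); filter flat in the dish, within 42 mm of centre. All at rest; beaker and bottle moved under 30 mm (z of objective_short in the frame of divided_tray between 0 and 0.009 m and angle between each of objective_short, objective_long, eyepiece_a, eyepiece_b's own z axis and vertical below 0.15 rad and x of objective_short in the frame of divided_tray between -0.034 and 0.034 m and z of objective_long in the frame of divided_tray between 0 and 0.009 m and x of objective_long in the frame of divided_tray between -0.034 and 0.034 m and ((y of objective_short in the frame of divided_tray between 0.008 and 0.074 m and y of objective_long in the frame of divided_tray between -0.074 and -0.008 m) or (y of objective_short in the frame of divided_tray between -0.074 and -0.008 m and y of objective_long in the frame of divided_tray between 0.008 and 0.074 m)) and z of eyepiece_a in the frame of square_tray between 0 and 0.009 m and x of eyepiece_a in the frame of square_tray between -0.055 and 0.055 m and y of eyepiece_a in the frame of square_tray between -0.055 and 0.055 m and z of eyepiece_b in the frame of square_tray between 0 and 0.009 m and x of eyepiece_b in the frame of square_tray between -0.055 and 0.055 m and y of eyepiece_b in the frame of square_tray between -0.055 and 0.055 m and horizontal distance between filter and round_dish below 0.042 m and z of filter in the frame of round_dish between 0 and 0.018 m and angle between the z axis of filter and the z axis of round_dish, either way round below 0.12 rad and linear speed of each of objective_short, objective_long, eyepiece_a, eyepiece_b, filter below 0.02 m/s and angular speed of each of objective_short, objective_long, eyepiece_a, eyepiece_b, filter below 0.2 rad/s and angle between each of beaker, oil_bottle's own z axis and vertical below 0.2 rad and distance of each of beaker, oil_bottle from where it was at the start of the episode below 0.03 m); the robot touches nothing.
It fails at once if a part is dropped (falls out of the fingers from more than about 15 mm: over 0.55 m/s untouched by them) ((linear speed of objective_short above 0.55 m/s and contact force between objective_short and the fingers below 0.05 N) or (linear speed of objective_long above 0.55 m/s and contact force between objective_long and the fingers below 0.05 N) or (linear speed of eyepiece_a above 0.55 m/s and contact force between eyepiece_a and the fingers below 0.05 N) or (linear speed of eyepiece_b above 0.55 m/s and contact force between eyepiece_b and the fingers below 0.05 N) or (linear speed of filter above 0.55 m/s and contact force between filter and the fingers below 0.05 N)).
It fails at once if the beaker or the oil bottle is knocked over or pushed more than 30 mm (angle between any of beaker, oil_bottle's own z axis and vertical above 0.6 rad or distance of any of beaker, oil_bottle from where it was at the start of the episode above 0.03 m).
It also fails if it takes over 120 s, if anything falls off the work surface, if the arm or the gripper's body presses on something with over 40 N, if the wrist force passes 120 N, or if a joint passes its speed limit or range.

## Working session

There is one attempt and no reset: what is moved stays moved. The work goes in short steps, Python scripts to look and compute and a shell command to move; the robot and the scene stay as the last step left them, time stands still between calls to the robot, and variables do not carry over. Pictures are saved under pics/ and viewed, and the job is handed in when it is done.

```bash
mkdir -p pics; ls
cat > h.py <<'E'
from workcell import bot
import numpy as np, cv2
def shot(n,tag):
    im,d=bot.camera(n); cv2.imwrite(f'pics/{tag}.png',im); np.save(f'{tag}.npy',d); return im,d
def pix(n,u,v,z=None,depth=None):
    c=bot.get_calibration(n);f=210/np.tan(np.radians(c['vfov'])/2);R=np.array(c['R']);t=np.array(c['t'])
    r=np.array([(u-c['cx'])/f,(v-c['cy'])/f,1.]); o=-R.T@t; w=R.T@r
    if depth is not None: return o+w*depth
    return o+w*(z-o[2])/w[2]
def proj(n,X):
    c=bot.get_calibration(n);f=210/np.tan(np.radians(c['vfov'])/2)
    p=np.array(c['R'])@np.array(X)+np.array(c['t']); return p[:2]/p[2]*f+[c['cx'],c['cy']]
E
python3 - <<'E'
from h import *
for n in('top','side'):
    im,d=shot(n,n+'0'); c=bot.get_calibration(n); print(c, -np.array(c['R']).T@np.array(c['t']), d.min(),d.max())
o=bot.get_obs()
print({k:o[k] for k in('clock','eef_pos','tool_rot','grip_width','ft_force')},bot.pinch_z)
E
```

```text
pics
{'vfov': 47.03886730934547, 'cx': 286.4425767535093, 'cy': 211.30964139208248, 'R': array([[-8.12982979e-03, -9.99964397e-01, -2.26076201e-03],
       [-9.85812032e-01,  8.39378384e-03, -1.67643019e-01],
       [ 1.67656027e-01,  8.65777177e-04, -9.85845174e-01]]), 't': array([0.00692952, 0.55373722, 1.17514503])} [0.34891701 0.00126391 1.2513569 ] 0.0 2.210918
{'vfov': 56.91289577969612, 'cx': 279.54409346605416, 'cy': 206.00223336529106, 'R': array([[-0.83036822, -0.5571349 ,  0.00945165],
       [-0.38475557,  0.5610152 , -0.73295641],
       [ 0.40305307, -0.61226028, -0.68020994]]), 't': array([0.45212977, 0.25400177, 0.61392404])} [0.22571882 0.48527973 0.59949609] 0.0 3.336073
{'clock': 0.1, 'eef_pos': array([0.11615204, 0.48565714, 0.19459258]), 'tool_rot': array([ 7.85050179e-01,  6.19431439e-01, -7.49921984e-04,  5.89040125e-04]), 'grip_width': 0.0852634663689055, 'ft_force': array([-0.02681067, -0.11958147,  0.54621714])} 0.0187
```

View pics/top0.png

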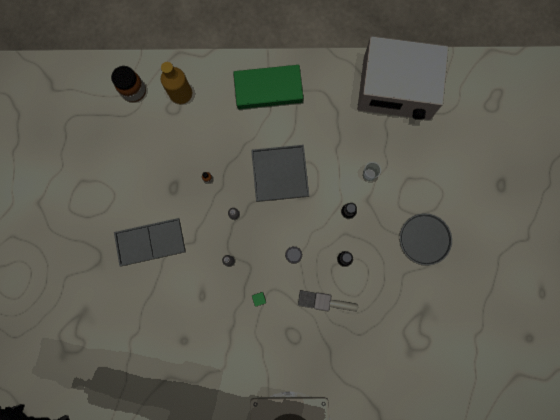

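View pics/side0.png

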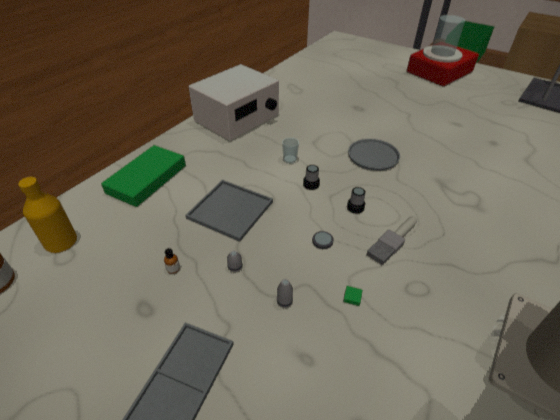

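The top view shows the oil bottle at (207,178), objectives at (234,213) and (229,260), and eyepieces at (350,210) and (345,258). The filter is at (294,255), the dish at (426,239), the square tray at (280,173), the divided tray at (151,242) and the beaker at (371,172). I'll enlarge both views.

Run:
```python
import cv2
im=cv2.imread('pics/top0.png')
def crop(im,n,x0,y0,x1,y1,s):
    c=cv2.resize(im[y0:y1,x0:x1],None,fx=s,fy=s,interpolation=cv2.INTER_CUBIC)
    c=cv2.convertScaleAbs(c,alpha=1.8)
    for u in range((x0+9)//10*10,x1,10):
        cv2.putText(c,str(u),(int((u-x0+.5)*s)-10,8),0,.3,(0,255,255)); cv2.line(c,(int((u-x0+.5)*s),10),(int((u-x0+.5)*s),16),(0,255,255))
    for v in range((y0+9)//10*10,y1,10):
        cv2.putText(c,str(v),(0,int((v-y0+.5)*s)+3),0,.3,(0,255,255)); cv2.line(c,(22,int((v-y0+.5)*s)),(28,int((v-y0+.5)*s)),(0,255,255))
    cv2.imwrite('pics/'+n+'.png',c)
crop(im,'tA',110,160,250,275,5.5)
crop(im,'tB',245,140,390,275,4.4)
crop(im,'tC',320,150,460,275,5)
```

```text
(no output)
```

View pics/tA.png

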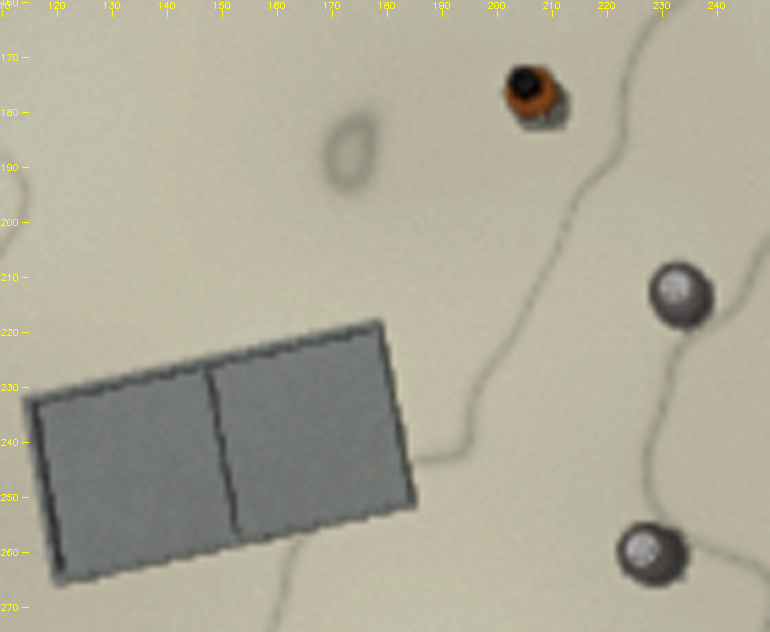

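View pics/tB.png

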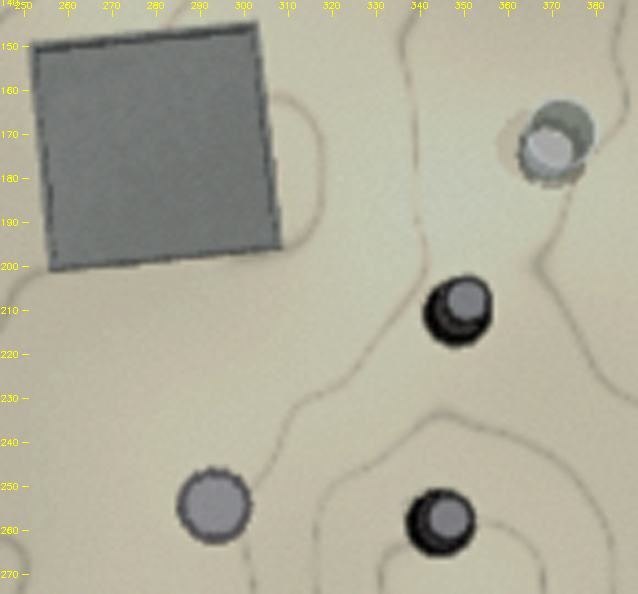

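View pics/tC.png

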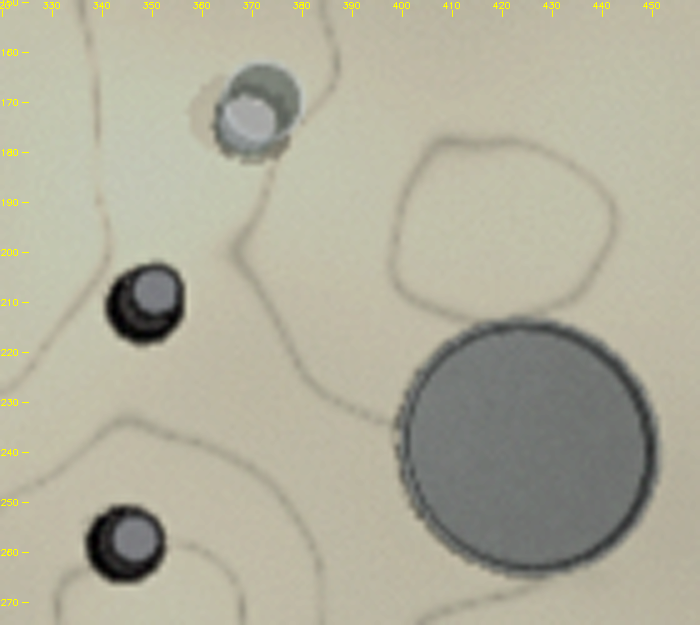

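Run:
```python
from h import *
P=dict(ob_s_nose=(232.5,211.5,.042),ob_s_body=(233.8,213.3,.025),ob_l_nose=(226.5,258.8,.06),ob_l_body=(228.5,260.3,.03),
epB_top=(351,207.7,.05),epB_cup=(348.3,211,.014),epA_top=(346.6,257.2,.05),epA_cup=(344.8,258.7,.014),filt=(293.7,254.5,.008),dish=(425.3,239,.012),
beak_bot=(369.5,173,.0),bottle_cap=(205,174.8,.055))
im=cv2.imread('pics/side0.png')
for k,(u,v,z) in P.items():
    p=pix('top',u,v,z=z);q=proj('side',p);print(k,p.round(4),q.round(1)); cv2.circle(im,tuple(int(x*4) for x in q),6,(0,0,255),-1,shift=2)
for n,C in(('sq',[(252,149),(303.5,145.5),(308.5,196),(256,201)]),('div',[(114.5,232),(179,218),(185,251),(120,265.5)])):
    W=np.array([pix('top',*c,z=.012) for c in C]);print(n,W.mean(0).round(4),[np.linalg.norm(W[i]-W[i-1]).round(4) for i in range(4)])
    e=W[1]-W[0]+W[2]-W[3];print('  edge dir deg',np.degrees(np.arctan2(e[1],e[0])))
    for w in list(W)+[W.mean(0)*[1,1,.33]]: q=proj('side',w);cv2.circle(im,tuple(int(x*4) for x in q),6,(0,255,0),-1,shift=2)
cv2.imwrite('pics/chk.png',cv2.resize(im[120:420,120:420],None,fx=2,fy=2,interpolation=3))
```

```text
ob_s_nose [0.5553 0.1395 0.042 ] [233.4 253. ]
ob_s_body [0.5534 0.138  0.025 ] [235.2 258.8]
ob_l_nose [0.4341 0.151  0.06  ] [284.4 281.5]
ob_l_body [0.4324 0.1496 0.03  ] [285.3 291.7]
epB_top [ 0.5611 -0.1609  0.05  ] [312.3 168. ]
epB_cup [ 0.5588 -0.1585  0.014 ] [311.6 180.8]
epA_top [ 0.4363 -0.1462  0.05  ] [358.3 191.1]
epA_cup [ 0.4351 -0.1459  0.014 ] [356.3 203.5]
filt [ 0.4474 -0.0154  0.008 ] [322.9 238.7]
dish [ 0.4842 -0.3551  0.012 ] [373.9 152.6]
beak_bot [ 0.6634 -0.2199  0.    ] [288.6 158.5]
bottle_cap [0.6485 0.2091 0.055 ] [169.1 250.5]
sq [0.6634 0.0185 0.012 ] [np.float64(0.1416), np.float64(0.1376), np.float64(0.1379), np.float64(0.138)]
  edge dir deg -85.70800280099503
div [0.4837 0.3558 0.012 ] [np.float64(0.0884), np.float64(0.1697), np.float64(0.0879), np.float64(0.1692)]
  edge dir deg -77.90492758581016
```

View pics/chk.png

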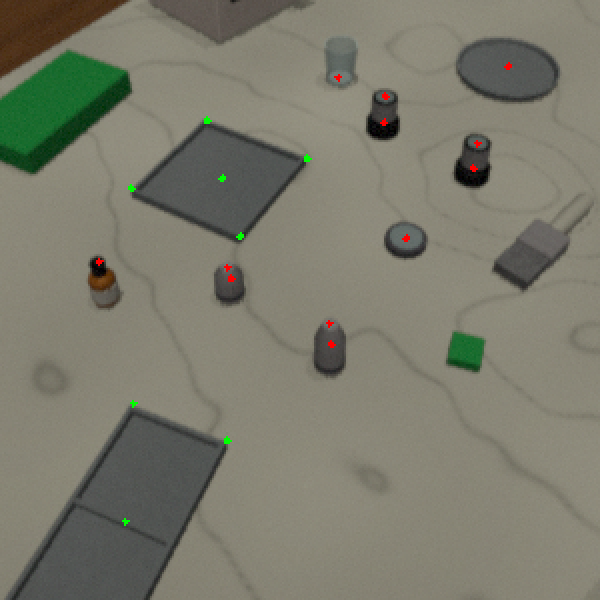

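Projected into the side view, all the top-view points land on their objects (top and bottom of each agree within about 2 mm), and the tray sizes check out. First I turn the jaws along world x, so that tool x = +x, y = -y and z = -z.

```bash
cat >> h.py <<'E'
from scipy.spatial.transform import Rotation as Ro
def go(x,y,z):
    o=bot.get_obs();R=Ro.from_quat(o['tool_rot']);M=R.as_matrix()
    d=M.T@(np.array([x,y,z])-o['eef_pos'])/.025
    T=np.diag([1.,-1,-1]);rv=Ro.from_matrix(M.T@T).as_rotvec()/np.pi
    print('t%.1f'%o['clock'],'pos',o['eef_pos'].round(4),'w%.4f'%o['grip_width'],'F',o['ft_force'].round(1),'| shift units',d.round(2),'turn',rv.round(4),'q',o['joint_pos'].round(2))
E
python3 -m inch '[[0,0,0,0,0,0.047,-1],[0,0,0,0,0,0.047,-1],[0,0,0,0,0,0.047,-1],[0,0,0,0,0,0.047,-1],[0,0,0,0,0,0.047,-1],[0,0,0,0,0,0.047,-1],[0,0,0,0,0,0.047,-1],[0,0,0,0,0,0.047,-1]]'
python3 -m inch '[[0,0,0,0,0,0.025,-1],[0,0,0,0,0,0.024,-1],[0,0,0,0,0,0,-1],[0,0,0,0,0,0,-1],[0,0,0,0,0,0,-1],[0,0,0,0,0,0,-1],[0,0,0,0,0,0,-1],[0,0,0,0,0,0,-1]]'
python3 -c "
from h import *
go(.433,.150,.1)"
```

```text
clock: 0.9
eef_pos: [0.1162, 0.4858, 0.1948]
tool_rot: [0.997, 0.074, -0.0, 0.001]
ft_force: [-0.2, -0.5, -0.0]
grip_width: 0.0854
clock: 1.7
eef_pos: [0.1163, 0.4863, 0.1954]
tool_rot: [1.0, 0.0, 0.0, -0.0]
ft_force: [0.1, 0.3, -0.4]
grip_width: 0.0857
t1.7 pos [0.1163 0.4863 0.1954] w0.0857 F [ 0.1  0.3 -0.4] | shift units [12.65 13.46  3.82] turn [-0.     -0.      0.0003] q [ 1.34  0.24  0.01  1.34 -0.    2.91]
```

```bash
python3 -m inch '[[0.79,0.84,0,0,0,0,-1],[0.79,0.84,0,0,0,0,-1],[0.79,0.84,0.2,0,0,0,-1],[0.79,0.84,0.2,0,0,0,-1],[0.79,0.84,0.2,0,0,0,-1],[0.79,0.84,0.2,0,0,0,-1],[0.79,0.84,0.2,0,0,0,-1],[0.79,0.84,0.2,0,0,0,-1]]' >/dev/null
python3 -m inch '[[0.79,0.84,0.4,0,0,0,-1],[0.79,0.84,0.4,0,0,0,-1],[0.79,0.84,0.4,0,0,0,-1],[0.79,0.84,0.4,0,0,0,-1],[0.79,0.84,0.4,0,0,0,-1],[0.79,0.84,0.4,0,0,0,-1],[0.79,0.84,0.2,0,0,0,-1],[0.79,0.84,0,0,0,0,-1]]'
python3 -m inch '[[0,0,0,0,0,0,-1],[0,0,0,0,0,0,-1],[0,0,0,0,0,0,-1],[0,0,0,0,0,0,-1],[0,0,0,0,0,0,-1],[0,0,0,0,0,0,-1],[0,0,0,0,0,0,-1],[0,0,0,0,0,0,-1]]' >/dev/null
python3 -c "
from h import *
go(.433,.150,.009)
shot('side','side1');shot('top','top1')"
```

```text
clock: 3.3
eef_pos: [0.4327, 0.1493, 0.0996]
tool_rot: [1.0, 0.0, -0.001, 0.0]
ft_force: [0.0, -0.6, -0.0]
grip_width: 0.0857
t4.1 pos [0.4325 0.1507 0.1005] w0.0855 F [-0.5  0.4 -0.1] | shift units [0.02 0.03 3.66] turn [-0.     -0.      0.0004] q [ 0.34  0.23 -0.27  1.07 -0.    1.9 ]
```

View pics/side1.png

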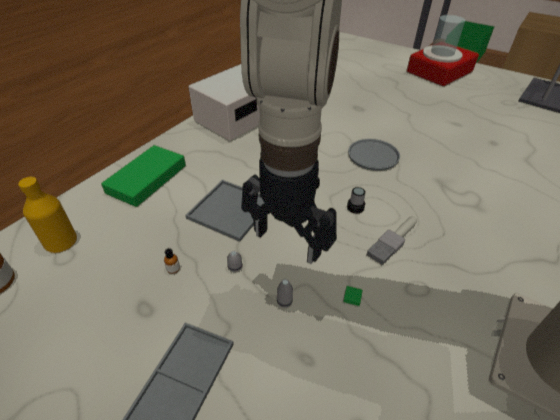

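The gripper (fingers around (258,225) and (320,245)) is above the long objective at (285,292). Next I descend and grip.

```bash
python3 -m inch '[[0,0,0.55,0,0,0,-1],[0,0,0.55,0,0,0,-1],[0,0,0.55,0,0,0,-1],[0,0,0.55,0,0,0,-1],[0,0,0.55,0,0,0,-1],[0,0,0.5,0,0,0,-1],[0,0,0.4,0,0,0,-1],[0,0,0,0,0,0,-1]]'
python3 -m inch '[[0,0,0,0,0,0,1],[0,0,0,0,0,0,1],[0,0,0,0,0,0,1],[0,0,0,0,0,0,1],[0,0,0,0,0,0,1],[0,0,0,0,0,0,1],[0,0,0,0,0,0,1],[0,0,0,0,0,0,1]]'
python3 -c "
from h import *
go(.433,.150,.009)
shot('side','side2');im=cv2.imread('pics/side2.png');cv2.imwrite('pics/side2c.png',cv2.resize(im[180:340,180:400],None,fx=3,fy=3,interpolation=3))"
```

```text
clock: 5.0
eef_pos: [0.4314, 0.1501, 0.0079]
tool_rot: [1.0, 0.0, -0.001, 0.0]
ft_force: [-0.3, -0.7, -0.2]
grip_width: 0.0852
clock: 5.8
eef_pos: [0.4328, 0.1507, 0.0097]
tool_rot: [1.0, 0.0, 0.0, -0.0]
ft_force: [-1.5, 0.2, 5.7]
grip_width: 0.0188
t5.8 pos [0.4328 0.1507 0.0097] w0.0188 F [-1.5  0.2  5.7] | shift units [0.01 0.03 0.03] turn [-0.0001 -0.0002  0.0003] q [ 0.33  0.33 -0.4   0.84  0.    1.9 ]
```

View pics/side2c.png

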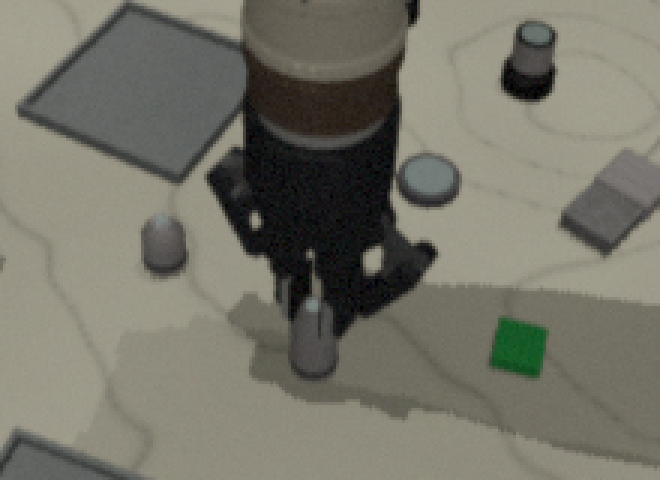

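```bash
python3 -c "
from h import *
go(.433,.150,.009)
shot('top','top2');shot('side','side3')
for n in('top','side'):
  for X in((.4328,.1507,.01),(.4328,.1507,.03),(.4328,.1507,.06),(.4328,.1507,.1),(0,0,0)): print(n,X,proj(n,X).round(1))
im=cv2.imread('pics/side3.png');
for z in (.01,.03,.06):
  q=proj('side',(.4328,.1507,z)); cv2.circle(im,tuple(int(x*4) for x in q),5,(0,0,255),-1,shift=2)
cv2.imwrite('pics/side3c.png',cv2.resize(cv2.convertScaleAbs(im[220:320,230:350],alpha=2),None,fx=6,fy=6,interpolation=3))
im=cv2.imread('pics/top2.png');cv2.imwrite('pics/top2c.png',cv2.resize(cv2.convertScaleAbs(im[200:420,180:380],alpha=2),None,fx=2.7,fy=2.7,interpolation=3))"
```

```text
t5.8 pos [0.4328 0.1507 0.0098] w0.0189 F [-2.4 -0.5  4.9] | shift units [0.01 0.03 0.03] turn [-0.0002 -0.0002  0.0003] q [ 0.33  0.33 -0.4   0.84  0.    1.9 ]
top (0.4328, 0.1507, 0.01) [229.  260.7]
top (0.4328, 0.1507, 0.03) [228.1 260.2]
top (0.4328, 0.1507, 0.06) [226.6 259.3]
top (0.4328, 0.1507, 0.1) [224.5 258.2]
top (0, 0, 0) [289.3 438.7]
side (0.4328, 0.1507, 0.01) [284.5 298.6]
side (0.4328, 0.1507, 0.03) [284.7 292. ]
side (0.4328, 0.1507, 0.06) [285.1 281.7]
side (0.4328, 0.1507, 0.1) [285.5 266.9]
side (0, 0, 0) [564.9 366.3]
```

View pics/side3c.png

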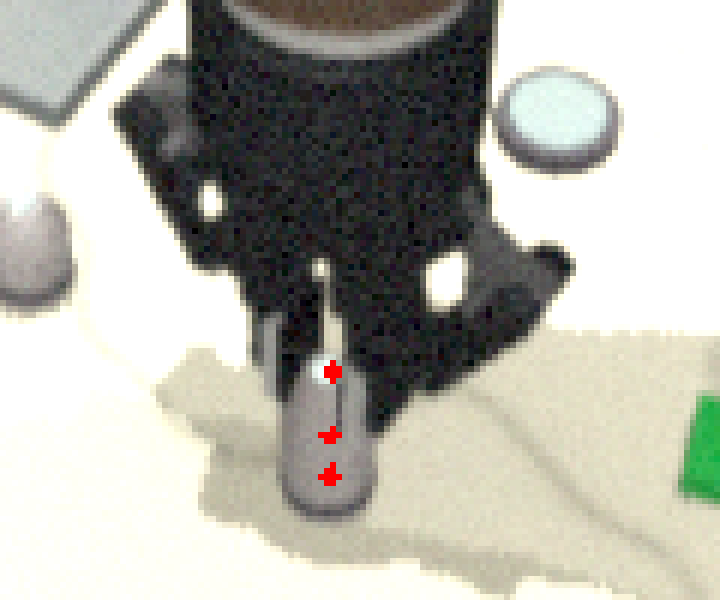

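View pics/top2c.png

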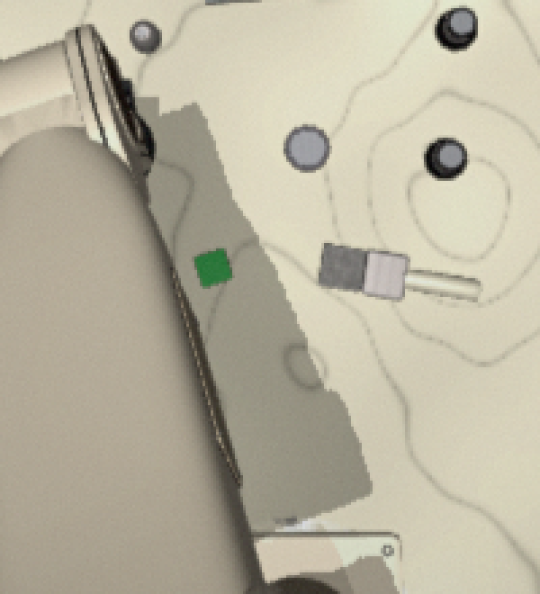

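```bash
python3 -c "
from h import *
d=np.load('side3.npy')
c=bot.get_calibration('side');f=210/np.tan(np.radians(c['vfov'])/2);R=np.array(c['R']);t=np.array(c['t'])
for v in range(270,308,3):
  print(v,end=': ')
  for u in range(270,304,3):
    p=pix('side',u,v,depth=d[v,u])*1000
    print('%d,%d,%d'%tuple(p),end=' | ')
  print()
"
```

```text
270: 455,162,88 | 449,162,92 | 443,162,96 | 444,152,84 | 442,145,79 | 423,167,116 | 417,167,121 | 412,167,124 | 412,158,115 | 415,143,96 | 410,141,98 | 441,71,0 | 
273: 491,112,0 | 449,162,84 | 446,158,81 | 442,154,80 | 442,145,71 | 467,95,0 | 417,168,114 | 412,167,116 | 411,158,108 | 411,149,98 | 406,148,100 | 402,146,101 | 
276: 486,118,0 | 452,158,70 | 443,162,80 | 443,154,71 | 442,145,62 | 463,101,-1 | 420,162,98 | 415,161,101 | 411,158,99 | 408,155,99 | 403,153,100 | 394,160,115 | 
279: 482,124,0 | 452,158,61 | 443,162,72 | 443,153,63 | 442,144,53 | 436,145,59 | 420,162,90 | 414,162,94 | 410,160,95 | 406,157,94 | 398,162,107 | 393,162,111 | 
282: 479,129,-1 | 452,157,52 | 443,162,63 | 442,154,56 | 436,154,60 | 432,152,61 | 420,161,80 | 413,163,89 | 410,158,85 | 402,163,97 | 397,163,100 | 392,163,104 | 
285: 474,135,0 | 469,133,1 | 444,161,53 | 439,158,54 | 434,158,58 | 428,157,61 | 419,163,76 | 416,159,73 | 410,158,76 | 411,147,64 | 396,165,96 | 391,163,98 | 
288: 471,140,0 | 466,138,1 | 462,133,-1 | 438,161,50 | 432,160,54 | 427,159,56 | 419,161,64 | 416,158,64 | 410,157,67 | 4
[... 268 characters left out ...]
43 | 421,157,41 | 420,149,32 | 427,127,0 | 423,122,-2 | 418,121,0 | 413,117,0 | 
297: 460,155,-2 | 454,154,1 | 450,151,1 | 434,166,32 | 429,164,34 | 424,162,36 | 420,158,34 | 419,150,26 | 423,133,0 | 419,129,0 | 414,126,0 | 410,122,-1 | 
300: 456,161,0 | 451,159,0 | 448,155,-1 | 434,166,23 | 428,165,27 | 423,163,29 | 421,157,24 | 418,151,18 | 420,137,0 | 415,135,0 | 412,130,-1 | 407,128,0 | 
303: 453,167,0 | 448,164,0 | 443,161,0 | 434,165,13 | 428,165,18 | 424,162,18 | 420,158,15 | 418,152,10 | 417,142,0 | 412,140,0 | 408,137,0 | 403,134,0 | 
306: 450,171,-2 | 444,169,0 | 440,165,-1 | 434,165,4 | 428,165,9 | 423,162,9 | 420,158,6 | 418,150,0 | 413,148,0 | 409,145,0 | 405,142,0 | 400,139,0 |
```

```bash
python3 -c "
from h import *
d=np.load('side1.npy')
im=cv2.imread('pics/side1.png');cv2.imwrite('pics/side1c.png',cv2.resize(cv2.convertScaleAbs(im[160:310,220:360],alpha=2.5),None,fx=4,fy=4,interpolation=3))
for v in range(204,266,4):
  print(v,end=': ')
  for u in [252,256,260,264,268]+list(range(304,340,4)):
    p=pix('side',u,v,depth=d[v,u])*1000
    print('%d,%d,%d'%tuple(p),end=' | ')
  print()
"
```

```text
204: 496,149,203 | 492,144,203 | 618,-30,4 | 475,146,213 | 457,162,234 | 398,166,268 | 397,158,262 | 396,149,256 | 516,-107,0 | 507,-111,1 | 501,-118,0 | 492,-120,2 | 485,-128,0 | 477,-132,0 | 
208: 492,154,202 | 488,150,201 | 474,158,214 | 460,168,230 | 452,170,235 | 400,161,256 | 396,157,255 | 395,149,250 | 391,145,248 | 501,-100,0 | 494,-105,0 | 486,-111,0 | 371,138,254 | 472,-122,-1 | 
212: 490,157,197 | 478,163,207 | 468,167,217 | 461,167,221 | 453,168,225 | 399,162,250 | 395,159,250 | 391,155,249 | 386,153,250 | 382,151,251 | 377,149,251 | 372,148,253 | 368,144,252 | 466,-111,-1 | 
216: 486,163,195 | 479,163,199 | 468,167,209 | 460,167,213 | 583,-12,0 | 399,161,242 | 393,162,246 | 390,156,242 | 385,155,244 | 379,155,248 | 373,157,253 | 368,154,253 | 366,148,250 | 459,-98,0 | 
220: 603,19,3 | 479,162,190 | 476,157,187 | 475,147,180 | 577,-3,-1 | 399,161,234 | 405,138,213 | 398,140,217 | 394,135,216 | 375,163,250 | 370,162,252 | 366,159,251 | 364,149,244 | 453,-86,0 | 
224: 592,34,9 | 480,162,181 | 476,157,179 | 476,147,171 | 569,8,0 | 505,-37,0 | 401,145,212 | 394,146,217 | 391,
[... 1188 characters left out ...]
2,-9,0 | 416,-15,-1 | 
252: 550,90,0 | 544,84,-1 | 537,80,0 | 530,76,0 | 524,71,0 | 463,31,0 | 389,161,176 | 384,159,177 | 378,157,179 | 377,147,170 | 430,8,0 | 424,3,0 | 417,-1,0 | 411,-6,-1 | 
256: 544,98,0 | 537,94,0 | 531,89,0 | 524,85,0 | 517,81,0 | 458,39,0 | 388,162,169 | 384,157,167 | 377,158,172 | 432,21,0 | 425,17,0 | 419,12,0 | 412,7,0 | 406,3,0 | 
260: 537,107,0 | 531,102,0 | 524,98,1 | 518,93,0 | 511,89,0 | 452,50,2 | 387,162,160 | 382,159,160 | 377,157,163 | 426,31,1 | 421,25,-1 | 413,22,0 | 408,15,-2 | 401,13,0 | 
264: 532,115,0 | 526,109,0 | 518,107,1 | 513,101,0 | 505,98,1 | 448,57,0 | 441,53,1 | 435,47,-1 | 428,44,0 | 421,41,2 | 415,35,0 | 409,29,-1 | 402,26,0 | 396,21,-1 |
```

View pics/side1c.png

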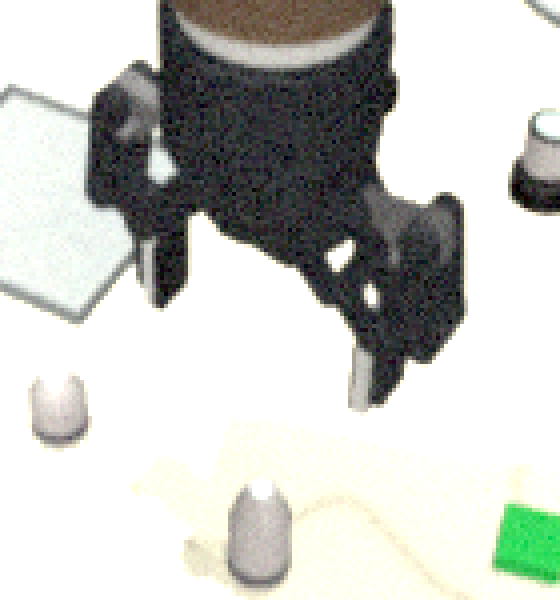

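The side depth shows the fingertips about 42 mm above where eef_pos puts them. Open, they were at z≈0.155 with eef z 0.100. Shut now, they hold the cone at z≈0.053 with eef z 0.010, and the 18.8 mm width fits the cone diameter there. The horizontal position is right. I'll open and go about 40 mm lower, watching the force.

```bash
python3 -m inch '[[0,0,0,0,0,0,-1],[0,0,0,0,0,0,-1],[0,0,0,0,0,0,-1],[0,0,0,0,0,0,-1],[0,0,0,0,0,0,-1],[0,0,0,0,0,0,-1],[0,0,0,0,0,0,-1],[0,0,0,0,0,0,-1]]'
python3 -m inch '[[0,0,0.2,0,0,0,-1],[0,0,0.2,0,0,0,-1],[0,0,0.2,0,0,0,-1],[0,0,0.2,0,0,0,-1],[0,0,0.2,0,0,0,-1],[0,0,0.2,0,0,0,-1],[0,0,0.2,0,0,0,-1],[0,0,0.2,0,0,0,-1]]'
python3 -c "
from h import *
go(.433,.150,-.031)
shot('side','side4');im=cv2.imread('pics/side4.png');cv2.imwrite('pics/side4c.png',cv2.resize(cv2.convertScaleAbs(im[180:330,200:380],alpha=2.5),None,fx=4,fy=4,interpolation=3))"
```

```text
clock: 6.75
eef_pos: [0.4326, 0.1505, 0.0091]
tool_rot: [1.0, 0.0, -0.0, -0.0]
ft_force: [-0.1, -0.3, 1.0]
grip_width: 0.0853
clock: 7.55
eef_pos: [0.4326, 0.1505, -0.0313]
tool_rot: [1.0, 0.0, -0.0, 0.0]
ft_force: [-0.1, 0.9, -0.2]
grip_width: 0.0854
t7.5 pos [ 0.4326  0.1505 -0.0313] w0.0854 F [-0.1  0.9 -0.2] | shift units [ 0.02  0.02 -0.01] turn [0.     0.     0.0003] q [ 0.33  0.4  -0.44  0.73 -0.    1.9 ]
```

View pics/side4c.png

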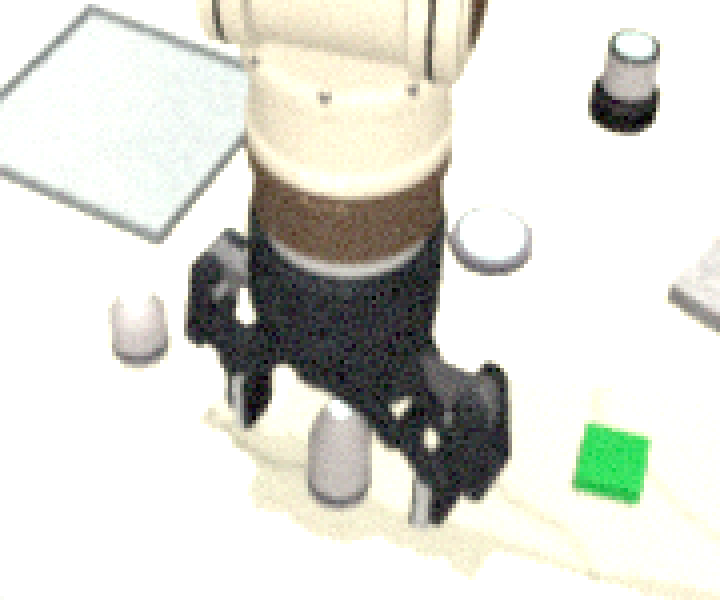

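The fingers now straddle the objective's body, with the tips still clear of the bench. Now I close.

```bash
python3 -m inch '[[0,0,0,0,0,0,1],[0,0,0,0,0,0,1],[0,0,0,0,0,0,1],[0,0,0,0,0,0,1],[0,0,0,0,0,0,1],[0,0,0,0,0,0,1],[0,0,0,0,0,0,1],[0,0,0,0,0,0,1]]'
python3 -c "
from h import *
go(.433,.150,.1)
shot('side','side5');im=cv2.imread('pics/side5.png');cv2.imwrite('pics/side5c.png',cv2.resize(cv2.convertScaleAbs(im[180:330,200:380],alpha=2.5),None,fx=4,fy=4,interpolation=3))
d=np.load('side5.npy')
for v in range(282,312,3):
  print(v,end=': ')
  for u in range(267,306,3):
    p=pix('side',u,v,depth=d[v,u])*1000
    print('%d,%d,%d'%tuple(p),end=' | ')
  print()"
```

```text
clock: 8.4
eef_pos: [0.4329, 0.1506, -0.0304]
tool_rot: [1.0, 0.0, 0.0, -0.0]
ft_force: [-0.7, -0.7, 5.6]
grip_width: 0.0264
t8.4 pos [ 0.4329  0.1506 -0.0304] w0.0264 F [-0.7 -0.7  5.6] | shift units [ 0.01  0.02 -5.22] turn [-0.0001 -0.0002  0.0003] q [ 0.33  0.4  -0.44  0.73  0.    1.9 ]
282: 483,133,0 | 454,164,57 | 449,163,60 | 448,155,52 | 447,146,43 | 437,153,59 | 422,167,86 | 416,167,90 | 412,165,92 | 409,160,88 | 410,150,76 | 408,142,69 | 427,95,0 | 
285: 478,139,1 | 454,164,49 | 449,163,52 | 448,154,42 | 440,158,53 | 433,158,58 | 422,167,77 | 416,167,82 | 410,168,88 | 410,158,77 | 409,151,70 | 408,142,61 | 423,101,0 | 
288: 475,144,0 | 459,157,29 | 450,161,40 | 447,156,37 | 438,160,48 | 432,160,53 | 427,158,55 | 416,166,73 | 410,167,79 | 409,160,71 | 410,148,57 | 405,146,59 | 401,144,60 | 
291: 472,149,0 | 459,158,20 | 449,162,32 | 445,158,32 | 436,163,45 | 431,162,48 | 426,160,50 | 418,163,60 | 413,163,64 | 408,161,65 | 406,155,60 | 402,152,60 | 397,150,61 | 
294: 467,155,0 | 463,152,0 | 449,162,24 | 445,158,23 | 435,165,39 | 430,163,41 | 425,161,42 | 421,158,42 | 412,163,
[... 200 characters left out ...]
6 | 396,162,59 | 390,162,65 | 
300: 461,163,-2 | 456,162,0 | 451,159,0 | 443,162,10 | 435,165,21 | 429,164,25 | 424,162,27 | 419,161,30 | 413,160,34 | 409,157,34 | 407,150,27 | 394,164,54 | 389,162,56 | 
303: 457,170,0 | 452,167,0 | 448,164,0 | 443,161,0 | 433,166,15 | 429,164,17 | 424,162,18 | 418,161,21 | 414,159,22 | 409,157,24 | 407,150,17 | 408,137,0 | 403,134,0 | 
306: 454,174,0 | 449,172,0 | 444,169,0 | 440,166,0 | 435,164,2 | 427,166,10 | 423,163,10 | 418,161,13 | 413,159,14 | 408,158,17 | 409,145,0 | 405,142,0 | 400,140,1 | 
309: 449,180,0 | 445,178,1 | 441,174,0 | 436,172,1 | 432,168,0 | 428,165,0 | 424,162,0 | 419,159,0 | 414,157,1 | 410,153,0 | 406,150,0 | 401,148,1 | 397,145,1 |
```

View pics/side5c.png

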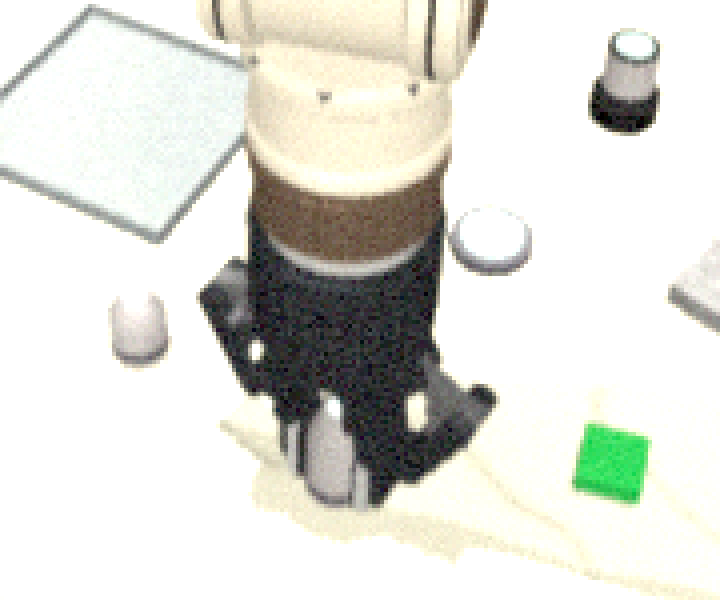

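The long objective is held on its body: width 26.4 mm, tips at z≈0.012. I'll lift and carry it to the far bay at (0.4753, 0.3966).

```bash
python3 -m inch '[[0,0,-0.2,0,0,0,1],[0,0,-0.5,0,0,0,1],[0,0,-0.7,0,0,0,1],[0,0,-0.7,0,0,0,1],[0,0,-0.7,0,0,0,1],[0,0,-0.6,0,0,0,1],[0,0,-0.4,0,0,0,1],[0,0,0,0,0,0,1]]'
python3 -m inch '[[0.1,-0.5,0,0,0,0,1],[0.1,-0.7,0,0,0,0,1],[0.1,-0.7,0,0,0,0,1],[0.1,-0.7,0,0,0,0,1],[0.1,-0.7,0,0,0,0,1],[0.1,-0.7,0,0,0,0,1],[0.1,-0.7,0,0,0,0,1],[0.1,-0.7,0,0,0,0,1]]'
python3 -m inch '[[0.2,-0.7,0,0,0,0,1],[0.1,-0.7,0,0,0,0,1],[0.1,-0.7,0,0,0,0,1],[0.1,-0.7,0,0,0,0,1],[0.1,-0.7,0,0,0,0,1],[0.1,-0.6,0,0,0,0,1],[0.1,-0.34,0,0,0,0,1],[0,0,0,0,0,0,1]]'
python3 -c "
from h import *
go(.4753,.3966,-.0260)
shot('side','side6')"
```

```text
clock: 9.25
eef_pos: [0.4335, 0.1508, 0.0652]
tool_rot: [1.0, 0.0, 0.001, -0.0]
ft_force: [0.7, 0.0, -1.4]
grip_width: 0.0264
clock: 10.05
eef_pos: [0.4524, 0.2871, 0.0638]
tool_rot: [1.0, 0.001, -0.0, 0.0]
ft_force: [1.1, -0.9, -1.7]
grip_width: 0.0264
clock: 10.85
eef_pos: [0.4724, 0.398, 0.0637]
tool_rot: [1.0, 0.001, 0.0, -0.0]
ft_force: [-0.6, -0.6, -1.9]
grip_width: 0.0265
t10.8 pos [0.4724 0.398  0.0637] w0.0265 F [-0.6 -0.6 -1.9] | shift units [0.12 0.06 3.59] turn [-0.     -0.      0.0007] q [0.7  0.55 0.12 1.14 0.   2.27]
```

View pics/side6.png

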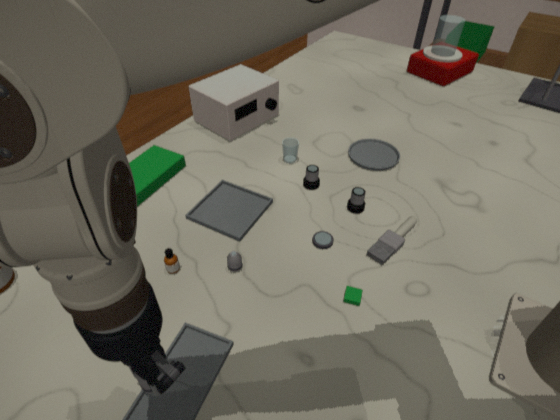

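```bash
python3 -m inch '[[0.12,0.06,0.3,0,0,0,1],[0,0,0.6,0,0,0,1],[0,0,0.6,0,0,0,1],[0,0,0.6,0,0,0,1],[0,0,0.6,0,0,0,1],[0,0,0.4,0,0,0,1],[0,0,0.2,0,0,0,1],[0,0,0,0,0,0,1]]'
python3 -m inch '[[0,0,0.08,0,0,0,1],[0,0,0.06,0,0,0,1],[0,0,0.06,0,0,0,1],[0,0,0.04,0,0,0,1],[0,0,0,0,0,0,1],[0,0,0,0,0,0,1],[0,0,0,0,0,0,1],[0,0,0,0,0,0,1]]'
python3 -c "
from h import *
go(.4753,.3966,-.0260)"
```

```text
clock: 11.7
eef_pos: [0.475, 0.3943, -0.0192]
tool_rot: [1.0, 0.0, -0.001, 0.001]
ft_force: [-0.2, 0.1, -1.7]
grip_width: 0.0265
clock: 12.5
eef_pos: [0.4754, 0.3951, -0.0243]
tool_rot: [1.0, 0.0, 0.0, -0.0]
ft_force: [-0.7, -0.5, -1.4]
grip_width: 0.0266
t12.5 pos [ 0.4754  0.3951 -0.0243] w0.0266 F [-0.7 -0.5 -1.4] | shift units [-0.   -0.06  0.07] turn [-0.     -0.      0.0003] q [0.69 0.64 0.02 0.95 0.   2.26]
```

```bash
python3 -m inch '[[0,0,0.05,0,0,0,1],[0,0,0.03,0,0,0,1],[0,0,0,0,0,0,1],[0,0,0,0,0,0,1],[0,0,0,0,0,0,1],[0,0,0,0,0,0,1],[0,0,0,0,0,0,1],[0,0,0,0,0,0,1]]'
python3 -m inch '[[0,0,0.03,0,0,0,1],[0,0,0,0,0,0,1],[0,0,0,0,0,0,1],[0,0,0,0,0,0,1],[0,0,0,0,0,0,1],[0,0,0,0,0,0,1],[0,0,0,0,0,0,1],[0,0,0,0,0,0,1]]'
```

```text
clock: 13.3
eef_pos: [0.4754, 0.3951, -0.0263]
tool_rot: [1.0, 0.0, 0.0, -0.0]
ft_force: [0.2, -0.0, -0.7]
grip_width: 0.0268
clock: 14.1
eef_pos: [0.4754, 0.3951, -0.0263]
tool_rot: [1.0, 0.0, 0.0, -0.0]
ft_force: [-2.3, -2.1, 5.4]
grip_width: 0.0266
```

It touches down at the expected height and the force flips from -1.5 N to +5 N. I'll open partly, because the tray walls are close, then rise.

```bash
python3 -m inch '[[0,0,0,0,0,0,0.25],[0,0,0,0,0,0,0.05],[0,0,0,0,0,0,0.05],[0,0,0,0,0,0,0.05],[0,0,0,0,0,0,0.05],[0,0,0,0,0,0,0.05],[0,0,0,0,0,0,0.05],[0,0,0,0,0,0,0.05]]'
python3 -m inch '[[0,0,-0.3,0,0,0,0.05],[0,0,-0.5,0,0,0,0.05],[0,0,-0.7,0,0,0,0.05],[0,0,-0.7,0,0,0,0.05],[0,0,-0.7,0,0,0,0.05],[0,0,-0.7,0,0,0,-1],[0,0,-0.5,0,0,0,-1],[0,0,0,0,0,0,-1]]'
python3 -c "
from h import *
go(.554,.139,-.035)
shot('side','side7');im=cv2.imread('pics/side7.png');cv2.imwrite('pics/side7c.png',cv2.resize(cv2.convertScaleAbs(im[250:420,50:300],alpha=2.5),None,fx=3,fy=3,interpolation=3))"
```

```text
clock: 14.9
eef_pos: [0.4754, 0.3951, -0.0271]
tool_rot: [1.0, 0.0, 0.0, 0.0]
ft_force: [0.4, 0.1, 0.0]
grip_width: 0.0408
clock: 15.7
eef_pos: [0.477, 0.3964, 0.0787]
tool_rot: [1.0, 0.0, 0.002, -0.002]
ft_force: [0.0, 0.3, -0.0]
grip_width: 0.082
t15.7 pos [0.477  0.3964 0.0787] w0.0820 F [ 0.   0.3 -0. ] | shift units [ 3.05 10.31  4.52] turn [-0.0011 -0.0014  0.0003] q [ 0.69  0.54  0.14  1.17 -0.    2.26]
```

View pics/side7c.png

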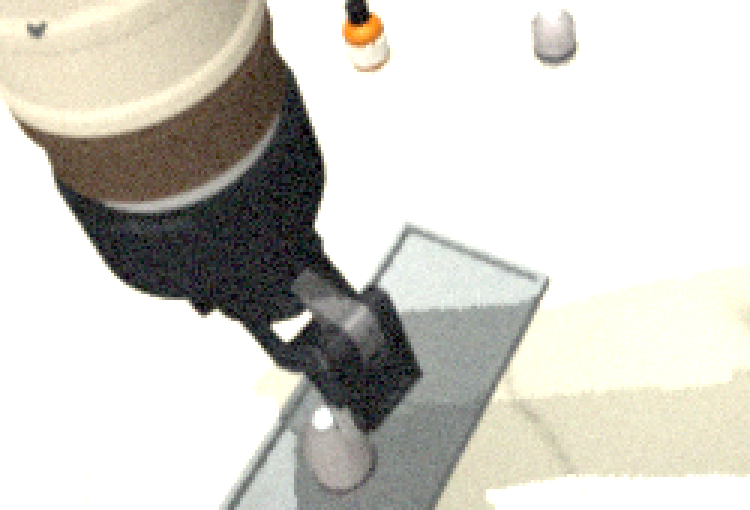

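The long objective stands upright in the far bay, at (340,455) in the crop. Next is the short objective.

```bash
python3 -m inch '[[0.19,0.65,0,0,0,0,-1],[0.19,0.65,0,0,0,0,-1],[0.19,0.65,0,0,0,0,-1],[0.19,0.65,0,0,0,0,-1],[0.19,0.65,0,0,0,0,-1],[0.19,0.65,0,0,0,0,-1],[0.19,0.65,0,0,0,0,-1],[0.19,0.65,0,0,0,0,-1]]'
python3 -m inch '[[0.19,0.65,0,0,0,0,-1],[0.19,0.65,0,0,0,0,-1],[0.19,0.65,0,0,0,0,-1],[0.19,0.65,0,0,0,0,-1],[0.19,0.65,0,0,0,0,-1],[0.19,0.65,0,0,0,0,-1],[0.19,0.65,0,0,0,0,-1],[0.19,0.55,0,0,0,0,-1]]'
python3 -m inch '[[0,0,0.3,0,0,0,-1],[0,0,0.4,0,0,0,-1],[0,0,0.4,0,0,0,-1],[0,0,0.4,0,0,0,-1],[0,0,0,0,0,0,-1],[0,0,0,0,0,0,-1],[0,0,0,0,0,0,-1],[0,0,0,0,0,0,-1]]'
python3 -c "
from h import *
go(.554,.139,-.036)"
```

```text
clock: 16.55
eef_pos: [0.5139, 0.2636, 0.0755]
tool_rot: [1.0, 0.0, 0.0, -0.0]
ft_force: [-0.2, 0.2, -0.1]
grip_width: 0.0858
clock: 17.35
eef_pos: [0.552, 0.1361, 0.0754]
tool_rot: [1.0, 0.0, -0.0, 0.0]
ft_force: [1.0, 0.4, -0.2]
grip_width: 0.0852
clock: 18.15
eef_pos: [0.5521, 0.1379, 0.0385]
tool_rot: [1.0, 0.001, 0.001, -0.0]
ft_force: [0.1, -0.8, 0.6]
grip_width: 0.0853
t18.1 pos [0.5521 0.1379 0.0385] w0.0853 F [ 0.1 -0.8  0.6] | shift units [ 0.07 -0.04  2.98] turn [-0.0001 -0.0004  0.0003] q [ 0.24  0.49 -0.06  1.02  0.    1.81]
```

```bash
python3 -m inch '[[0.07,-0.04,0.4,0,0,0,-1],[0,0,0.5,0,0,0,-1],[0,0,0.5,0,0,0,-1],[0,0,0.5,0,0,0,-1],[0,0,0.5,0,0,0,-1],[0,0,0.4,0,0,0,-1],[0,0,0.2,0,0,0,-1],[0,0,0,0,0,0,-1]]'
python3 -m inch '[[0,0,0,0,0,0,1],[0,0,0,0,0,0,1],[0,0,0,0,0,0,1],[0,0,0,0,0,0,1],[0,0,0,0,0,0,1],[0,0,0,0,0,0,1],[0,0,0,0,0,0,1],[0,0,0,0,0,0,1]]'
python3 -c "
from h import *
go(.554,.139,-.036)
shot('side','side8');im=cv2.imread('pics/side8.png');cv2.imwrite('pics/side8c.png',cv2.resize(cv2.convertScaleAbs(im[150:320,140:340],alpha=2.5),None,fx=3.5,fy=3.5,interpolation=3))"
```

```text
clock: 18.95
eef_pos: [0.5525, 0.1384, -0.0382]
tool_rot: [1.0, 0.0, -0.001, 0.0]
ft_force: [0.1, 0.2, 0.4]
grip_width: 0.0849
clock: 19.75
eef_pos: [0.5542, 0.1389, -0.0359]
tool_rot: [1.0, 0.0, 0.001, -0.0]
ft_force: [-0.6, 0.8, 4.9]
grip_width: 0.0266
t19.8 pos [ 0.5542  0.1389 -0.0359] w0.0266 F [-0.6  0.8  4.9] | shift units [-0.01 -0.    0.01] turn [-0.0002 -0.0006  0.0003] q [ 0.25  0.58 -0.14  0.86  0.    1.82]
```

View pics/side8c.png

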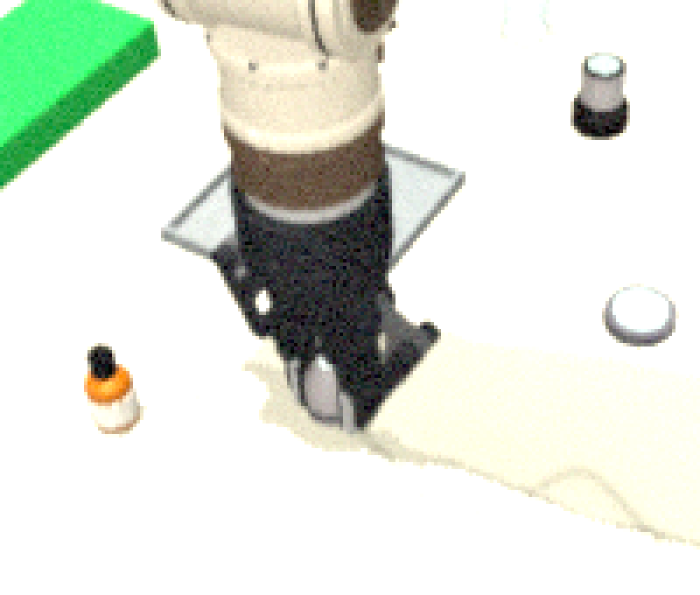

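The short objective is gripped on its body (width 26.6 mm). I'll carry it to the near bay at (0.4927, 0.3152).

```bash
python3 -m inch '[[0,0,-0.2,0,0,0,1],[0,0,-0.5,0,0,0,1],[0,0,-0.7,0,0,0,1],[0,0,-0.7,0,0,0,1],[0,0,-0.7,0,0,0,1],[0,0,-0.6,0,0,0,1],[0,0,-0.5,0,0,0,1],[0,0,-0.2,0,0,0,1]]'
python3 -m inch '[[-0.15,-0.4,0,0,0,0,1],[-0.2,-0.6,0,0,0,0,1],[-0.2,-0.6,0,0,0,0,1],[-0.2,-0.6,0,0,0,0,1],[-0.2,-0.6,0,0,0,0,1],[-0.2,-0.6,0,0,0,0,1],[-0.2,-0.6,0,0,0,0,1],[-0.2,-0.6,0,0,0,0,1]]'
python3 -m inch '[[-0.2,-0.6,0,0,0,0,1],[-0.2,-0.6,0,0,0,0,1],[-0.2,-0.6,0,0,0,0,1],[-0.2,-0.4,0,0,0,0,1],[-0.1,-0.25,0,0,0,0,1],[0,0,0,0,0,0,1],[0,0,0,0,0,0,1],[0,0,0,0,0,0,1]]'
python3 -c "
from h import *
go(.4927,.3152,-.0319)"
```

```text
clock: 20.6
eef_pos: [0.5543, 0.1389, 0.0673]
tool_rot: [1.0, 0.0, 0.001, -0.0]
ft_force: [-0.2, 0.2, -0.3]
grip_width: 0.0262
clock: 21.4
eef_pos: [0.514, 0.255, 0.0654]
tool_rot: [1.0, 0.001, -0.0, 0.0]
ft_force: [0.5, 0.1, -1.5]
grip_width: 0.0264
clock: 22.2
eef_pos: [0.4922, 0.3142, 0.0654]
tool_rot: [1.0, -0.0, -0.0, 0.0]
ft_force: [0.6, -0.3, -1.1]
grip_width: 0.0263
t22.2 pos [0.4922 0.3142 0.0654] w0.0263 F [ 0.6 -0.3 -1.1] | shift units [ 0.02 -0.04  3.89] turn [ 0.0001  0.     -0.    ] q [ 0.57  0.49  0.02  1.1  -0.    2.14]
```

```bash
python3 -m inch '[[0.02,-0.04,0.3,0,0,0,1],[0,0,0.6,0,0,0,1],[0,0,0.7,0,0,0,1],[0,0,0.7,0,0,0,1],[0,0,0.6,0,0,0,1],[0,0,0.45,0,0,0,1],[0,0,0.2,0,0,0,1],[0,0,0,0,0,0,1]]'
python3 -m inch '[[0,0,0.08,0,0,0,1],[0,0,0.06,0,0,0,1],[0,0,0.06,0,0,0,1],[0,0,0.04,0,0,0,1],[0,0,0,0,0,0,1],[0,0,0,0,0,0,1],[0,0,0,0,0,0,1],[0,0,0,0,0,0,1]]'
python3 -m inch '[[0,0,0.04,0,0,0,1],[0,0,0.03,0,0,0,1],[0,0,0,0,0,0,1],[0,0,0,0,0,0,1],[0,0,0,0,0,0,1],[0,0,0,0,0,0,1],[0,0,0,0,0,0,1],[0,0,0,0,0,0,1]]'
python3 -c "
from h import *
go(.4927,.3152,-.0319)"
```

```text
clock: 23.0
eef_pos: [0.492, 0.3153, -0.0242]
tool_rot: [1.0, 0.0, -0.001, 0.0]
ft_force: [-0.1, -0.4, -0.1]
grip_width: 0.0266
clock: 23.8
eef_pos: [0.4925, 0.3159, -0.0293]
tool_rot: [1.0, 0.0, 0.0, -0.0]
ft_force: [-0.0, -0.3, -0.4]
grip_width: 0.026
clock: 24.6
eef_pos: [0.4925, 0.3159, -0.0311]
tool_rot: [1.0, 0.0, 0.0, -0.0]
ft_force: [0.6, -0.5, -0.6]
grip_width: 0.0268
t24.6 pos [ 0.4925  0.3159 -0.0311] w0.0268 F [ 0.6 -0.5 -0.6] | shift units [0.01 0.03 0.03] turn [-0.     -0.      0.0003] q [ 0.57  0.59 -0.09  0.89  0.    2.14]
```

```bash
python3 -m inch '[[0,0,0.03,0,0,0,1],[0,0,0.02,0,0,0,1],[0,0,0,0,0,0,1],[0,0,0,0,0,0,1],[0,0,0,0,0,0,1],[0,0,0,0,0,0,1],[0,0,0,0,0,0,1],[0,0,0,0,0,0,1]]'
python3 -c "
from h import *
go(.4927,.3152,-.0319)"
```

```text
clock: 25.4
eef_pos: [0.4926, 0.3159, -0.0319]
tool_rot: [1.0, 0.0, 0.0, -0.0]
ft_force: [-1.6, -0.9, 5.0]
grip_width: 0.0267
t25.4 pos [ 0.4926  0.3159 -0.0319] w0.0267 F [-1.6 -0.9  5. ] | shift units [0.   0.03 0.  ] turn [-0.0001 -0.0001  0.0003] q [ 0.57  0.59 -0.09  0.89 -0.    2.14]
```

It has touched down. I'll release and rise.

```bash
python3 -m inch '[[0,0,0,0,0,0,0.25],[0,0,0,0,0,0,0.05],[0,0,0,0,0,0,0.05],[0,0,0,0,0,0,0.05],[0,0,0,0,0,0,0.05],[0,0,0,0,0,0,0.05],[0,0,0,0,0,0,0.05],[0,0,0,0,0,0,0.05]]'
python3 -m inch '[[0,0,-0.3,0,0,0,0.05],[0,0,-0.5,0,0,0,0.05],[0,0,-0.7,0,0,0,0.05],[0,0,-0.7,0,0,0,0.05],[0,0,-0.7,0,0,0,0.05],[0,0,-0.7,0,0,0,0.05],[0,0,-0.7,0,0,0,-1],[0,0,0,0,0,0,-1]]'
python3 -c "
from h import *
go(.436,-.146,-.02)
shot('side','side9');im=cv2.imread('pics/side9.png');cv2.imwrite('pics/side9c.png',cv2.resize(cv2.convertScaleAbs(im[250:420,50:300],alpha=2.5),None,fx=3,fy=3,interpolation=3))"
```

```text
clock: 26.2
eef_pos: [0.4925, 0.3158, -0.0323]
tool_rot: [1.0, 0.0, 0.0, -0.0]
ft_force: [0.5, -1.4, -0.0]
grip_width: 0.0404
clock: 27.0
eef_pos: [0.4948, 0.3173, 0.0793]
tool_rot: [1.0, 0.0, 0.003, -0.002]
ft_force: [0.4, 1.0, 0.5]
grip_width: 0.0683
t27.0 pos [0.4948 0.3173 0.0793] w0.0683 F [0.4 1.  0.5] | shift units [-2.39 18.55  3.88] turn [-0.0013 -0.002   0.0003] q [0.57 0.48 0.04 1.13 0.   2.14]
```

View pics/side9c.png

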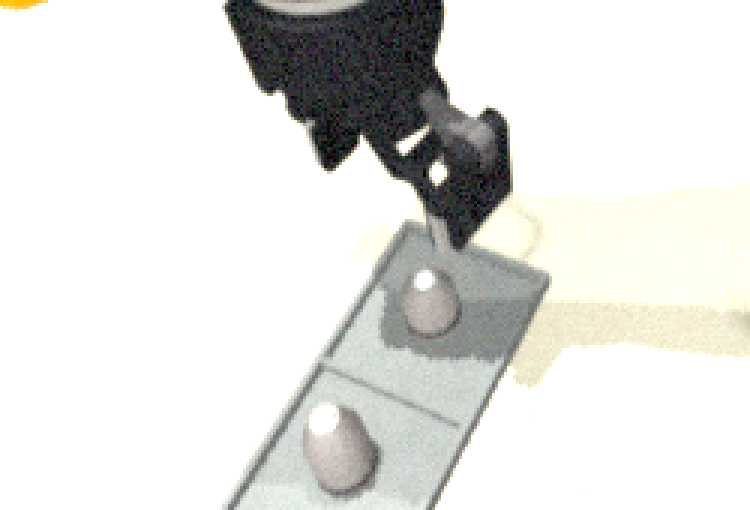

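Both objectives stand in their own bays. Next is eyepiece A.

```bash
python3 -m inch '[[-0.1,0.4,0,0,0,0,-1],[-0.1,0.8,0,0,0,0,-1],[-0.1,0.8,0,0,0,0,-1],[-0.1,0.8,0,0,0,0,-1],[-0.1,0.8,0,0,0,0,-1],[-0.1,0.8,0,0,0,0,-1],[-0.1,0.8,0,0,0,0,-1],[-0.1,0.8,0,0,0,0,-1]]' >/dev/null
python3 -m inch '[[-0.1,0.8,0,0,0,0,-1],[-0.1,0.8,0,0,0,0,-1],[-0.1,0.8,0,0,0,0,-1],[-0.1,0.8,0,0,0,0,-1],[-0.1,0.8,0,0,0,0,-1],[-0.1,0.8,0,0,0,0,-1],[-0.1,0.8,0,0,0,0,-1],[-0.1,0.8,0,0,0,0,-1]]' >/dev/null
python3 -m inch '[[-0.1,0.8,0,0,0,0,-1],[-0.1,0.8,0,0,0,0,-1],[-0.1,0.8,0,0,0,0,-1],[-0.1,0.8,0,0,0,0,-1],[-0.1,0.8,0,0,0,0,-1],[-0.1,0.8,0,0,0,0,-1],[0,0.6,0,0,0,0,-1],[0,0.2,0,0,0,0,-1]]'
python3 -m inch '[[0,0,0,0,0,0,-1],[0,0,0.2,0,0,0,-1],[0,0,0.3,0,0,0,-1],[0,0,0.3,0,0,0,-1],[0,0,0.3,0,0,0,-1],[0,0,0.1,0,0,0,-1],[0,0,0,0,0,0,-1],[0,0,0,0,0,0,-1]]'
python3 -c "
from h import *
go(.436,-.146,-.02)"
```

```text
clock: 29.45
eef_pos: [0.4362, -0.1354, 0.0741]
tool_rot: [1.0, -0.001, -0.001, -0.0]
ft_force: [-0.8, 0.8, -0.4]
grip_width: 0.0857
clock: 30.25
eef_pos: [0.4379, -0.1342, 0.0452]
tool_rot: [1.0, 0.0, 0.0, -0.0]
ft_force: [-0.5, -0.7, -1.0]
grip_width: 0.0855
t30.2 pos [ 0.4379 -0.1342  0.0452] w0.0855 F [-0.5 -0.7 -1. ] | shift units [-0.08  0.47  2.61] turn [-0.     -0.      0.0003] q [-0.3   0.29 -0.35  0.93  0.    1.27]
```

```bash
python3 -m inch '[[-0.08,0.47,0,0,0,0,-1],[0,0,0,0,0,0,-1],[0,0,0.5,0,0,0,-1],[0,0,0.6,0,0,0,-1],[0,0,0.6,0,0,0,-1],[0,0,0.6,0,0,0,-1],[0,0,0.3,0,0,0,-1],[0,0,0,0,0,0,-1]]'
python3 -m inch '[[0,0,0,0,0,0,1],[0,0,0,0,0,0,1],[0,0,0,0,0,0,1],[0,0,0,0,0,0,1],[0,0,0,0,0,0,1],[0,0,0,0,0,0,1],[0,0,0,0,0,0,1],[0,0,0,0,0,0,1]]'
python3 -c "
from h import *
go(.436,-.146,-.02)
shot('side','side10');im=cv2.imread('pics/side10.png');cv2.imwrite('pics/side10c.png',cv2.resize(cv2.convertScaleAbs(im[90:240,250:430],alpha=2.5),None,fx=4,fy=4,interpolation=3))"
```

```text
clock: 31.05
eef_pos: [0.435, -0.1459, -0.0206]
tool_rot: [1.0, 0.0, -0.001, -0.0]
ft_force: [0.4, 0.3, -0.4]
grip_width: 0.0856
clock: 31.85
eef_pos: [0.4361, -0.1462, -0.0189]
tool_rot: [1.0, 0.0, 0.0, 0.0]
ft_force: [-1.8, -0.3, 6.3]
grip_width: 0.0284
t31.9 pos [ 0.4361 -0.1462 -0.0189] w0.0284 F [-1.8 -0.3  6.3] | shift units [-0.   -0.01  0.04] turn [ 0.0002 -0.0003  0.0002] q [-0.32  0.38 -0.43  0.76 -0.    1.25]
```

View pics/side10c.png

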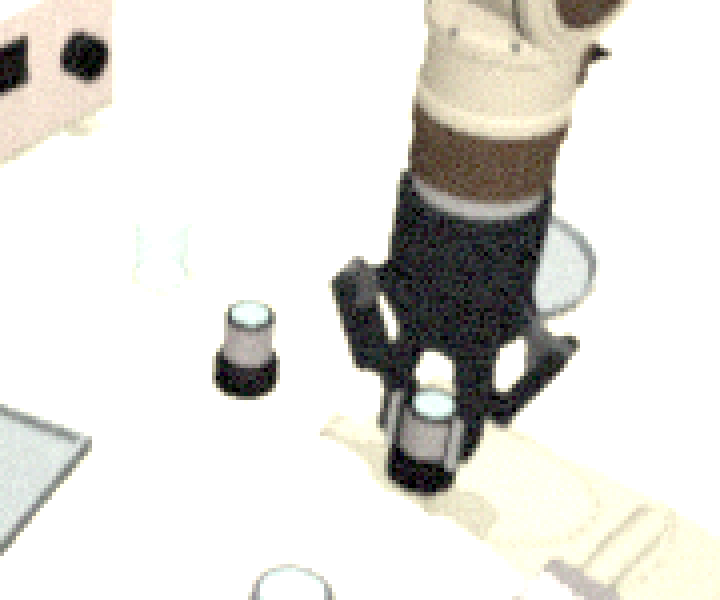

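Eyepiece A is gripped on its tube, above the eyecup. I'll lift it and carry it to the square tray at (0.655, 0.0505).

```bash
python3 -m inch '[[0,0,-0.2,0,0,0,1],[0,0,-0.5,0,0,0,1],[0,0,-0.7,0,0,0,1],[0,0,-0.7,0,0,0,1],[0,0,-0.7,0,0,0,1],[0,0,-0.6,0,0,0,1],[0,0,-0.4,0,0,0,1],[0,0,0,0,0,0,1]]'
python3 -m inch '[[0.35,-0.35,0,0,0,0,1],[0.6,-0.55,0,0,0,0,1],[0.65,-0.6,0,0,0,0,1],[0.65,-0.6,0,0,0,0,1],[0.65,-0.6,0,0,0,0,1],[0.65,-0.6,0,0,0,0,1],[0.65,-0.6,0,0,0,0,1],[0.65,-0.6,0,0,0,0,1]]'
python3 -m inch '[[0.65,-0.6,0,0,0,0,1],[0.65,-0.6,0,0,0,0,1],[0.65,-0.6,0,0,0,0,1],[0.65,-0.6,0,0,0,0,1],[0.6,-0.5,0,0,0,0,1],[0.5,-0.3,0,0,0,0,1],[0.2,-0.1,0,0,0,0,1],[0,0,0,0,0,0,1]]'
python3 -c "
from h import *
go(.655,.0505,-.0149)"
```

```text
clock: 32.7
eef_pos: [0.437, -0.1463, 0.0766]
tool_rot: [1.0, 0.0, 0.001, 0.0]
ft_force: [0.9, -1.1, -1.1]
grip_width: 0.0283
clock: 33.5
eef_pos: [0.5571, -0.0317, 0.0735]
tool_rot: [1.0, 0.001, -0.001, -0.0]
ft_force: [-0.1, -0.7, -1.7]
grip_width: 0.029
clock: 34.3
eef_pos: [0.6542, 0.0501, 0.0735]
tool_rot: [1.0, 0.001, -0.001, 0.0]
ft_force: [-0.1, -0.4, -1.4]
grip_width: 0.0286
t34.3 pos [0.6542 0.0501 0.0735] w0.0286 F [-0.1 -0.4 -1.4] | shift units [ 0.04 -0.02  3.54] turn [0.     0.0007 0.0006] q [0.08 0.62 0.27 1.22 0.   1.65]
```

```bash
python3 -m inch '[[0.04,0,0.3,0,0,0,1],[0,0,0.6,0,0,0,1],[0,0,0.6,0,0,0,1],[0,0,0.6,0,0,0,1],[0,0,0.5,0,0,0,1],[0,0,0.4,0,0,0,1],[0,0,0.25,0,0,0,1],[0,0,0,0,0,0,1]]'
python3 -m inch '[[0,0,0.06,0,0,0,1],[0,0,0.06,0,0,0,1],[0,0,0.04,0,0,0,1],[0,0,0,0,0,0,1],[0,0,0,0,0,0,1],[0,0,0,0,0,0,1],[0,0,0,0,0,0,1],[0,0,0,0,0,0,1]]'
python3 -c "
from h import *
go(.655,.0505,-.0149)"
```

```text
clock: 35.1
eef_pos: [0.6546, 0.049, -0.0072]
tool_rot: [1.0, 0.0, -0.001, 0.0]
ft_force: [0.2, -1.3, -0.3]
grip_width: 0.0285
clock: 35.9
eef_pos: [0.6555, 0.0492, -0.01]
tool_rot: [1.0, 0.0, 0.0, 0.0]
ft_force: [-0.2, -0.3, -1.2]
grip_width: 0.0286
t35.9 pos [ 0.6555  0.0492 -0.01  ] w0.0286 F [-0.2 -0.3 -1.2] | shift units [-0.02 -0.05  0.19] turn [ 0.     -0.      0.0003] q [ 0.07  0.69  0.17  1.04 -0.    1.64]
```

```bash
python3 -m inch '[[0,0,0.06,0,0,0,1],[0,0,0.05,0,0,0,1],[0,0,0.04,0,0,0,1],[0,0,0,0,0,0,1],[0,0,0,0,0,0,1],[0,0,0,0,0,0,1],[0,0,0,0,0,0,1],[0,0,0,0,0,0,1]]'
python3 -m inch '[[0,0,0.02,0,0,0,1],[0,0,0.02,0,0,0,1],[0,0,0,0,0,0,1],[0,0,0,0,0,0,1],[0,0,0,0,0,0,1],[0,0,0,0,0,0,1],[0,0,0,0,0,0,1],[0,0,0,0,0,0,1]]'
```

```text
clock: 36.7
eef_pos: [0.6555, 0.0492, -0.0138]
tool_rot: [1.0, 0.0, 0.0, -0.0]
ft_force: [-0.1, -1.0, -2.0]
grip_width: 0.0284
clock: 37.5
eef_pos: [0.6555, 0.0492, -0.0148]
tool_rot: [1.0, 0.0, 0.0, -0.0]
ft_force: [-0.6, 0.2, -1.5]
grip_width: 0.0284
```

```bash
python3 -m inch '[[0,0,0.03,0,0,0,1],[0,0,0,0,0,0,1],[0,0,0,0,0,0,1],[0,0,0,0,0,0,1],[0,0,0,0,0,0,1],[0,0,0,0,0,0,1],[0,0,0,0,0,0,1],[0,0,0,0,0,0,1]]'
python3 -m inch '[[0,0,0.02,0,0,0,1],[0,0,0,0,0,0,1],[0,0,0,0,0,0,1],[0,0,0,0,0,0,1],[0,0,0,0,0,0,1],[0,0,0,0,0,0,1],[0,0,0,0,0,0,1],[0,0,0,0,0,0,1]]'
```

```text
clock: 38.3
eef_pos: [0.6555, 0.0493, -0.0149]
tool_rot: [1.0, 0.0, 0.0, -0.0]
ft_force: [-2.6, 0.0, 6.4]
grip_width: 0.0291
clock: 39.1
eef_pos: [0.6555, 0.0492, -0.0149]
tool_rot: [1.0, 0.0, 0.0, -0.0]
ft_force: [-3.5, -0.1, 7.8]
grip_width: 0.0286
```

Contact. I'll release and rise, then move to eyepiece B.

```bash
python3 -m inch '[[0,0,0,0,0,0,0.25],[0,0,0,0,0,0,0],[0,0,0,0,0,0,0],[0,0,0,0,0,0,0],[0,0,0,0,0,0,0],[0,0,0,0,0,0,0],[0,0,0,0,0,0,0],[0,0,0,0,0,0,0]]'
python3 -m inch '[[0,0,-0.3,0,0,0,0],[0,0,-0.5,0,0,0,0],[0,0,-0.6,0,0,0,0],[0,0,-0.6,0,0,0,0],[0,0,-0.6,0,0,0,0],[0,0,-0.6,0,0,0,0],[0,0,-0.4,0,0,0,-1],[0,0,0,0,0,0,-1]]'
python3 -c "
from h import *
go(.5598,-.1597,-.02)"
```

```text
clock: 39.9
eef_pos: [0.6554, 0.0492, -0.0161]
tool_rot: [1.0, 0.0, -0.0, 0.0]
ft_force: [0.6, 0.0, -0.5]
grip_width: 0.0426
clock: 40.7
eef_pos: [0.6572, 0.0494, 0.0769]
tool_rot: [1.0, 0.0, 0.003, -0.0]
ft_force: [-0.1, 0.4, 0.2]
grip_width: 0.0701
t40.7 pos [0.6572 0.0494 0.0769] w0.0701 F [-0.1  0.4  0.2] | shift units [-3.92  8.36  3.85] turn [-0.0001 -0.0016  0.0003] q [ 0.07  0.62  0.27  1.22 -0.    1.64]
```

```bash
python3 -m inch '[[-0.2,0.4,0,0,0,0,-1],[-0.3,0.6,0,0,0,0,-1],[-0.3,0.6,0,0,0,0,-1],[-0.3,0.6,0,0,0,0,-1],[-0.3,0.6,0,0,0,0,-1],[-0.3,0.6,0,0,0,0,-1],[-0.3,0.6,0,0,0,0,-1],[-0.3,0.6,0,0,0,0,-1]]' 
python3 -m inch '[[-0.3,0.6,0,0,0,0,-1],[-0.3,0.6,0,0,0,0,-1],[-0.3,0.6,0,0,0,0,-1],[-0.3,0.6,0,0,0,0,-1],[-0.2,0.6,0,0,0,0,-1],[-0.1,0.5,0,0,0,0,-1],[-0.1,0.26,0,0,0,0,-1],[0,0,0,0,0,0,-1]]'
python3 -m inch '[[0,0,0.3,0,0,0,-1],[0,0,0.4,0,0,0,-1],[0,0,0.4,0,0,0,-1],[0,0,0.2,0,0,0,-1],[0,0,0,0,0,0,-1],[0,0,0,0,0,0,-1],[0,0,0,0,0,0,-1],[0,0,0,0,0,0,-1]]'
python3 -c "
from h import *
go(.5598,-.1597,-.02)
shot('side','side11');im=cv2.imread('pics/side11.png');cv2.imwrite('pics/side11c.png',cv2.resize(cv2.convertScaleAbs(im[100:300,170:410],alpha=2.5),None,fx=3,fy=3,interpolation=3))"
```

```text
clock: 41.5
eef_pos: [0.5974, -0.0673, 0.074]
tool_rot: [1.0, 0.0, 0.0, 0.0]
ft_force: [-0.2, 0.6, 0.2]
grip_width: 0.0855
clock: 42.3
eef_pos: [0.558, -0.1609, 0.0739]
tool_rot: [1.0, -0.0, 0.0, -0.0]
ft_force: [-0.2, 1.7, -0.8]
grip_width: 0.0854
clock: 43.1
eef_pos: [0.5585, -0.16, 0.0419]
tool_rot: [1.0, 0.0, 0.001, 0.0]
ft_force: [-0.6, 0.9, -0.4]
grip_width: 0.0853
t43.1 pos [ 0.5585 -0.16    0.0419] w0.0853 F [-0.6  0.9 -0.4] | shift units [ 0.05 -0.01  2.48] turn [ 0.0001 -0.0003  0.0003] q [-0.28  0.5  -0.02  1.04  0.    1.29]
```

View pics/side11c.png

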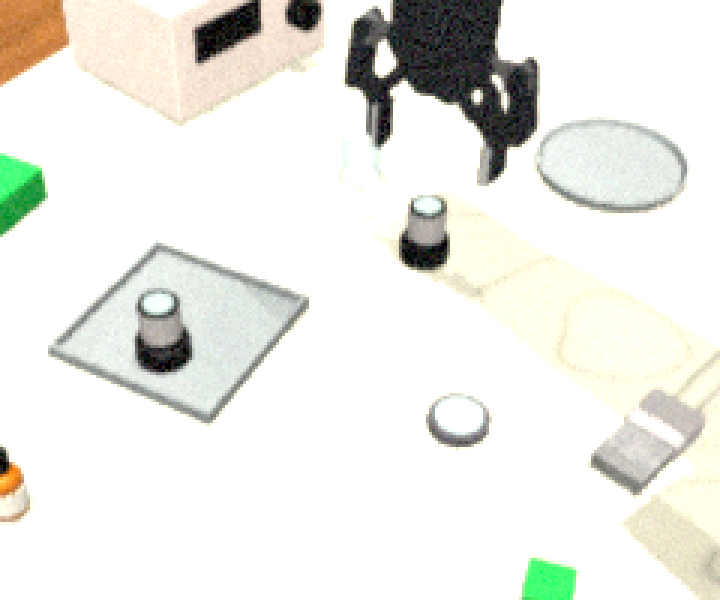

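Eyepiece A stands in the square tray at (162,330) in the crop. Eyepiece B is directly under the gripper and the beaker is clear.

```bash
python3 -m inch '[[0.05,0,0.3,0,0,0,-1],[0,0,0.4,0,0,0,-1],[0,0,0.5,0,0,0,-1],[0,0,0.5,0,0,0,-1],[0,0,0.4,0,0,0,-1],[0,0,0.35,0,0,0,-1],[0,0,0,0,0,0,-1],[0,0,0,0,0,0,-1]]'
python3 -m inch '[[0,0,0,0,0,0,1],[0,0,0,0,0,0,1],[0,0,0,0,0,0,1],[0,0,0,0,0,0,1],[0,0,0,0,0,0,1],[0,0,0,0,0,0,1],[0,0,0,0,0,0,1],[0,0,0,0,0,0,1]]'
python3 -c "
from h import *
go(.5598,-.1597,-.02)"
python3 -m inch '[[0,0,-0.2,0,0,0,1],[0,0,-0.5,0,0,0,1],[0,0,-0.7,0,0,0,1],[0,0,-0.7,0,0,0,1],[0,0,-0.7,0,0,0,1],[0,0,-0.6,0,0,0,1],[0,0,-0.4,0,0,0,1],[0,0,0,0,0,0,1]]'
python3 -c "
from h import *
go(.655,-.0135,-.0149)"
```

```text
clock: 43.95
eef_pos: [0.5593, -0.1598, -0.0201]
tool_rot: [1.0, 0.0, -0.0, -0.0]
ft_force: [0.6, -0.4, -0.0]
grip_width: 0.0852
clock: 44.75
eef_pos: [0.5601, -0.1601, -0.0189]
tool_rot: [1.0, 0.0, 0.001, 0.0]
ft_force: [-0.6, 0.3, 5.7]
grip_width: 0.0288
t44.8 pos [ 0.5601 -0.1601 -0.0189] w0.0288 F [-0.6  0.3  5.7] | shift units [-0.01 -0.01  0.04] turn [ 0.0002 -0.0005  0.0003] q [-0.28  0.57 -0.09  0.91  0.    1.29]
clock: 45.55
eef_pos: [0.5606, -0.1602, 0.0771]
tool_rot: [1.0, 0.0, 0.002, 0.0]
ft_force: [-0.6, -0.6, -0.6]
grip_width: 0.0286
t45.5 pos [ 0.5606 -0.1602  0.0771] w0.0286 F [-0.6 -0.6 -0.6] | shift units [ 3.77 -5.87  3.69] turn [ 0.0003 -0.001   0.0003] q [-0.28  0.47  0.03  1.12  0.    1.29]
```

```bash
python3 -m inch '[[0.3,-0.3,0,0,0,0,1],[0.4,-0.5,0,0,0,0,1],[0.4,-0.6,0,0,0,0,1],[0.4,-0.6,0,0,0,0,1],[0.4,-0.6,0,0,0,0,1],[0.4,-0.6,0,0,0,0,1],[0.4,-0.6,0,0,0,0,1],[0.4,-0.6,0,0,0,0,1]]'
python3 -m inch '[[0.3,-0.6,0,0,0,0,1],[0.2,-0.5,0,0,0,0,1],[0.17,-0.37,0,0,0,0,1],[0,0,0,0,0,0,1],[0,0,0,0,0,0,1],[0,0,0.3,0,0,0,1],[0,0,0.4,0,0,0,1],[0,0,0,0,0,0,1]]'
python3 -c "
from h import *
go(.655,-.0135,-.0149)"
```

```text
clock: 46.35
eef_pos: [0.6376, -0.0482, 0.0751]
tool_rot: [1.0, 0.001, 0.0, 0.0]
ft_force: [0.3, -0.2, -1.2]
grip_width: 0.0284
clock: 47.15
eef_pos: [0.6515, -0.0137, 0.0552]
tool_rot: [1.0, -0.0, -0.002, -0.0]
ft_force: [-0.9, 0.1, -1.7]
grip_width: 0.0283
t47.1 pos [ 0.6515 -0.0137  0.0552] w0.0283 F [-0.9  0.1 -1.7] | shift units [ 0.15 -0.01  2.8 ] turn [-0.      0.0014 -0.    ] q [-0.02  0.63  0.23  1.18 -0.    1.55]
```

```bash
python3 -m inch '[[0.1,0,0.3,0,0,0,1],[0,0,0.5,0,0,0,1],[0,0,0.5,0,0,0,1],[0,0,0.5,0,0,0,1],[0,0,0.4,0,0,0,1],[0,0,0.25,0,0,0,1],[0,0,0,0,0,0,1],[0,0,0,0,0,0,1]]'
python3 -m inch '[[0,0,0.06,0,0,0,1],[0,0,0.06,0,0,0,1],[0,0,0.06,0,0,0,1],[0,0,0.04,0,0,0,1],[0,0,0,0,0,0,1],[0,0,0,0,0,0,1],[0,0,0,0,0,0,1],[0,0,0,0,0,0,1]]'
python3 -c "
from h import *
go(.655,-.0135,-.0149)"
```

```text
clock: 47.95
eef_pos: [0.6562, -0.013, -0.0035]
tool_rot: [1.0, 0.0, 0.0, 0.0]
ft_force: [0.1, -0.7, -0.2]
grip_width: 0.0284
clock: 48.75
eef_pos: [0.656, -0.013, -0.009]
tool_rot: [1.0, 0.0, 0.0, -0.0]
ft_force: [-0.6, -0.2, -0.4]
grip_width: 0.0287
t48.8 pos [ 0.656 -0.013 -0.009] w0.0287 F [-0.6 -0.2 -0.4] | shift units [-0.04  0.02  0.23] turn [-0.     -0.      0.0003] q [-0.02  0.69  0.16  1.04  0.    1.55]
```

```bash
python3 -m inch '[[0,0,0.06,0,0,0,1],[0,0,0.06,0,0,0,1],[0,0,0.06,0,0,0,1],[0,0,0,0,0,0,1],[0,0,0,0,0,0,1],[0,0,0,0,0,0,1],[0,0,0,0,0,0,1],[0,0,0,0,0,0,1]]'
python3 -m inch '[[0,0,0.03,0,0,0,1],[0,0,0.02,0,0,0,1],[0,0,0.02,0,0,0,1],[0,0,0,0,0,0,1],[0,0,0,0,0,0,1],[0,0,0,0,0,0,1],[0,0,0,0,0,0,1],[0,0,0,0,0,0,1]]'
```

```text
clock: 49.55
eef_pos: [0.6561, -0.013, -0.0135]
tool_rot: [1.0, 0.0, 0.0, 0.0]
ft_force: [0.1, 0.7, -0.9]
grip_width: 0.0286
clock: 50.35
eef_pos: [0.656, -0.013, -0.0149]
tool_rot: [1.0, 0.0, 0.0, 0.0]
ft_force: [-3.1, 0.1, 5.1]
grip_width: 0.0282
```

Contact. I'll release, rise, and move to the filter.

```bash
python3 -m inch '[[0,0,0,0,0,0,0.25],[0,0,0,0,0,0,0],[0,0,0,0,0,0,0],[0,0,0,0,0,0,0],[0,0,0,0,0,0,0],[0,0,0,0,0,0,0],[0,0,0,0,0,0,0],[0,0,0,0,0,0,0]]'
python3 -m inch '[[0,0,-0.3,0,0,0,0],[0,0,-0.5,0,0,0,0],[0,0,-0.6,0,0,0,0],[0,0,-0.6,0,0,0,0],[0,0,-0.6,0,0,0,0],[0,0,-0.6,0,0,0,0],[0,0,-0.4,0,0,0,-0.3],[0,0,0,0,0,0,-0.3]]'
python3 -m inch '[[-0.3,0,0,0,0,0,-0.4],[-0.6,0,0,0,0,0,-0.4],[-0.7,0,0,0,0,0,-0.4],[-0.7,0,0,0,0,0,-0.4],[-0.7,0,0,0,0,0,-0.4],[-0.7,0,0,0,0,0,-0.4],[-0.7,0,0,0,0,0,-0.4],[-0.7,0,0,0,0,0,-0.4]]'
python3 -m inch '[[-0.7,0,0,0,0,0,-0.4],[-0.7,0,0,0,0,0,-0.4],[-0.7,0,0,0,0,0,-0.4],[-0.7,0,0.3,0,0,0,-0.4],[-0.4,0.1,0.4,0,0,0,-0.4],[0,0,0.5,0,0,0,-0.4],[0,0,0.5,0,0,0,-0.4],[0,0,0,0,0,0,-0.4]]'
python3 -c "
from h import *
go(.4474,-.0154,-.043)
shot('side','side12');im=cv2.imread('pics/side12.png');cv2.imwrite('pics/side12c.png',cv2.resize(cv2.convertScaleAbs(im[130:290,180:400],alpha=2.5),None,fx=3.5,fy=3.5,interpolation=3))
"
```

```text
clock: 51.15
eef_pos: [0.656, -0.013, -0.0154]
tool_rot: [1.0, 0.0, -0.0, -0.0]
ft_force: [0.3, 0.9, 0.1]
grip_width: 0.0425
clock: 51.95
eef_pos: [0.6578, -0.0131, 0.0776]
tool_rot: [1.0, 0.0, 0.002, 0.0]
ft_force: [0.7, 0.2, -0.1]
grip_width: 0.0553
clock: 52.75
eef_pos: [0.5261, -0.0131, 0.0735]
tool_rot: [1.0, 0.0, -0.001, -0.0]
ft_force: [1.3, 0.1, 0.8]
grip_width: 0.0594
clock: 53.55
eef_pos: [0.4453, -0.0156, 0.0301]
tool_rot: [1.0, 0.0, -0.003, -0.0]
ft_force: [0.3, -0.6, -0.1]
grip_width: 0.06
t53.5 pos [ 0.4453 -0.0156  0.0301] w0.0600 F [ 0.3 -0.6 -0.1] | shift units [ 0.1  -0.01  2.92] turn [-0.0001  0.0017  0.0002] q [-0.04  0.29 -0.4   0.89  0.    1.53]
```

View pics/side12c.png

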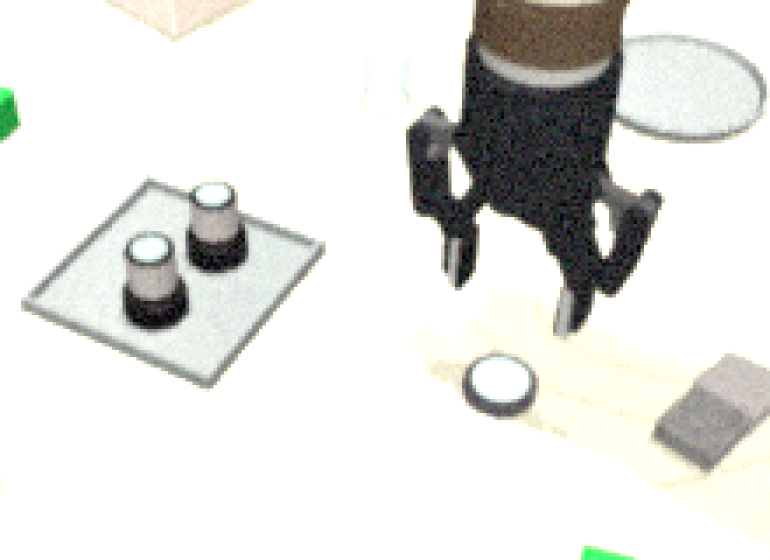

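Both eyepieces stand in the square tray. I'll measure the tip height at this opening.

```bash
python3 -c "
from h import *
d=np.load('side12.npy')
for v in range(205,229,2):
  print(v,end=': ')
  for u in [306,308,310,312,314,338,340,342,344,346]:
    p=pix('side',u,v,depth=d[v,u])*1000
    print('%d,%d,%d'%tuple(p),end=' | ')
  print()"
```

```text
205: 488,-8,86 | 481,-3,93 | 477,-4,95 | 476,-9,91 | 476,-18,85 | 472,-131,1 | 417,-3,127 | 413,-3,128 | 409,-3,131 | 410,-14,122 | 
207: 488,-7,81 | 482,-4,87 | 477,-4,89 | 476,-9,86 | 476,-19,79 | 468,-125,1 | 416,-3,123 | 412,-3,124 | 409,-3,126 | 406,-7,124 | 
209: 525,-79,0 | 481,-3,82 | 477,-4,85 | 476,-10,80 | 476,-19,73 | 466,-121,0 | 415,-3,118 | 412,-3,120 | 408,-4,121 | 404,-3,123 | 
211: 523,-74,0 | 480,-3,77 | 477,-5,78 | 476,-11,73 | 508,-85,0 | 463,-115,0 | 459,-116,1 | 411,-2,116 | 407,-2,117 | 403,-1,121 | 
213: 518,-67,1 | 516,-71,0 | 476,-5,73 | 508,-76,0 | 505,-80,-1 | 459,-107,1 | 415,-5,106 | 410,-3,110 | 407,-5,110 | 403,-3,114 | 
215: 516,-63,0 | 511,-64,1 | 508,-67,0 | 505,-71,0 | 500,-71,1 | 456,-102,1 | 414,-4,102 | 410,-4,104 | 408,-8,103 | 404,-7,106 | 
217: 513,-58,0 | 508,-58,1 | 505,-62,0 | 502,-66,-1 | 497,-67,0 | 454,-97,0 | 414,-4,97 | 409,-3,100 | 407,-8,98 | 403,-6,102 | 
219: 510,-53,-1 | 506,-55,-1 | 502,-57,0 | 225,485,599 | 494,-61,0 | 451,-93,-1 | 412,-3,94 | 409,-5,94 | 407,-9,92 | 402,-7,96 | 
221: 505,-44,2 | 501,-47,1 | 499,-51,0 | 495,-54,0 | 491,-54,2 | 448,-86,0 | 412,-4,88 | 409,-7,87 | 406,-8,89 | 402,-8,90 | 
223: 503,-42,0 | 499,-43,0 | 496,-47,0 | 493,-50,-1 | 489,-52,0 | 415,-2,83 | 411,-2,85 | 409,-7,81 | 405,-6,85 | 403,-12,81 | 
225: 500,-37,0 | 497,-40,-1 | 492,-41,0 | 490,-45,-1 | 484,-43,2 | 415,-4,75 | 411,-3,78 | 409,-11,73 | 404,-7,79 | 427,-83,2 | 
227: 496,-31,0 | 493,-34,0 | 490,-36,0 | 486,-38,0 | 482,-40,0 | 439,-68,1 | 436,-72,0 | 433,-75,0 | 429,-78,0 | 425,-79,0 |
```

```bash
python3 -m inch '[[0.07,0,0.3,0,0,0,-0.4],[0,0,0.5,0,0,0,-0.4],[0,0,0.5,0,0,0,-0.4],[0,0,0.5,0,0,0,-0.4],[0,0,0.4,0,0,0,-0.4],[0,0,0.3,0,0,0,-0.4],[0,0,0.15,0,0,0,-0.4],[0,0,0,0,0,0,-0.4]]'
python3 -m inch '[[0,0,0.04,0,0,0,-0.4],[0,0,0,0,0,0,-0.4],[0,0,0,0,0,0,-0.4],[0,0,0,0,0,0,-0.4],[0,0,0,0,0,0,-0.4],[0,0,0,0,0,0,-0.4],[0,0,0,0,0,0,-0.4],[0,0,0,0,0,0,-0.4]]'
python3 -c "
from h import *
go(.4474,-.0154,-.040)
shot('side','side13');im=cv2.imread('pics/side13.png');cv2.imwrite('pics/side13c.png',cv2.resize(cv2.convertScaleAbs(im[150:290,230:400],alpha=2.5),None,fx=4.2,fy=4.2,interpolation=3))
"
```

```text
clock: 54.4
eef_pos: [0.45, -0.0157, -0.0345]
tool_rot: [1.0, 0.0, -0.0, -0.0]
ft_force: [0.1, -0.6, 0.5]
grip_width: 0.0598
clock: 55.2
eef_pos: [0.4503, -0.0157, -0.0351]
tool_rot: [1.0, 0.0, 0.0, 0.0]
ft_force: [0.2, -0.8, -0.3]
grip_width: 0.0597
t55.2 pos [ 0.4503 -0.0157 -0.0351] w0.0597 F [ 0.2 -0.8 -0.3] | shift units [-0.11 -0.01  0.2 ] turn [ 0.     -0.      0.0002] q [-0.03  0.39 -0.47  0.71 -0.    1.54]
```

View pics/side13c.png

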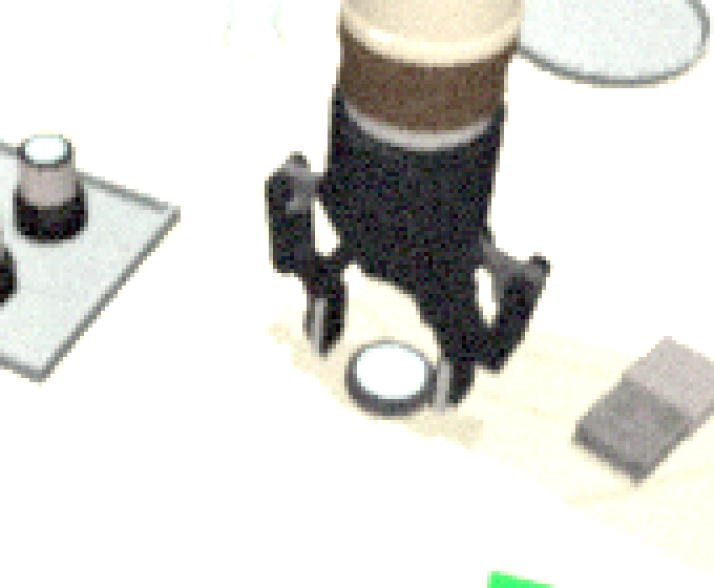

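```bash
python3 -m inch '[[-0.11,0,0.06,0,0,0,-0.4],[0,0,0.06,0,0,0,-0.4],[0,0,0.04,0,0,0,-0.4],[0,0,0,0,0,0,-0.4],[0,0,0,0,0,0,-0.4],[0,0,0,0,0,0,-0.4],[0,0,0,0,0,0,-0.4],[0,0,0,0,0,0,-0.4]]'
python3 -m inch '[[0,0,0,0,0,0,0.1],[0,0,0,0,0,0,0.3],[0,0,0,0,0,0,1],[0,0,0,0,0,0,1],[0,0,0,0,0,0,1],[0,0,0,0,0,0,1],[0,0,0,0,0,0,1],[0,0,0,0,0,0,1]]'
python3 -c "
from h import *
go(.4474,-.0154,-.040)
shot('side','side14');im=cv2.imread('pics/side14.png');cv2.imwrite('pics/side14c.png',cv2.resize(cv2.convertScaleAbs(im[150:290,230:400],alpha=2.5),None,fx=4.2,fy=4.2,interpolation=3))
"
```

```text
clock: 56.05
eef_pos: [0.4476, -0.0157, -0.039]
tool_rot: [1.0, 0.0, 0.0, -0.0]
ft_force: [-0.2, 0.3, -0.4]
grip_width: 0.0599
clock: 56.85
eef_pos: [0.4486, -0.0158, -0.0374]
tool_rot: [1.0, 0.0, 0.001, 0.0]
ft_force: [-2.8, -0.2, 13.4]
grip_width: 0.0411
t56.9 pos [ 0.4486 -0.0158 -0.0374] w0.0411 F [-2.8 -0.2 13.4] | shift units [-0.05 -0.01  0.1 ] turn [ 0.     -0.0008  0.0003] q [-0.04  0.39 -0.48  0.7  -0.    1.53]
```

View pics/side14c.png

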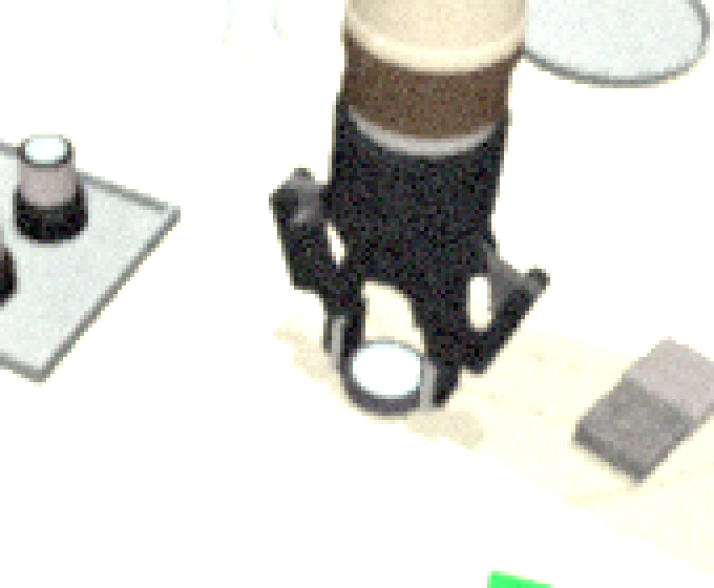

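```bash
python3 -m inch '[[0,0,-0.1,0,0,0,1],[0,0,-0.1,0,0,0,1],[0,0,-0.1,0,0,0,1],[0,0,-0.1,0,0,0,1],[0,0,0,0,0,0,1],[0,0,0,0,0,0,1],[0,0,0,0,0,0,1],[0,0,0,0,0,0,1]]'
python3 -c "
from h import *
go(.484,-.355,-.034)
shot('side','side15');im=cv2.imread('pics/side15.png');cv2.imwrite('pics/side15c.png',cv2.resize(cv2.convertScaleAbs(im[190:270,290:360],alpha=2.5),None,fx=7,fy=7,interpolation=3))
d=np.load('side15.npy')
for v in range(222,248,3):
  print(v,end=': ')
  for u in range(309,343,3):
    p=pix('side',u,v,depth=d[v,u])*1000
    print('%d,%d,%d'%tuple(p),end=' | ')
  print()"
```

```text
clock: 57.7
eef_pos: [0.4473, -0.0157, -0.0292]
tool_rot: [1.0, 0.0, -0.0, 0.0]
ft_force: [1.3, 1.2, -1.0]
grip_width: 0.0414
t57.7 pos [ 0.4473 -0.0157 -0.0292] w0.0414 F [ 1.3  1.2 -1. ] | shift units [ 1.46 13.57  0.19] turn [0.     0.0001 0.0003] q [-0.04  0.38 -0.47  0.73 -0.    1.53]
222: 474,0,53 | 471,-6,50 | 468,-14,44 | 483,-60,-1 | 477,-62,0 | 471,-64,2 | 467,-71,-1 | 429,2,81 | 423,2,85 | 420,-5,80 | 418,-15,72 | 416,-25,65 | 
225: 477,-7,37 | 469,-4,44 | 468,-15,36 | 478,-51,0 | 473,-54,0 | 467,-57,1 | 463,-63,-1 | 429,0,72 | 423,0,75 | 419,-4,73 | 419,-19,60 | 415,-25,58 | 
228: 478,-8,27 | 468,-2,38 | 469,-17,24 | 474,-43,0 | 468,-45,1 | 463,-51,-1 | 458,-54,0 | 452,-57,0 | 424,-3,63 | 418,-3,66 | 415,-12,60 | 409,-11,65 | 
231: 475,-4,23 | 468,-4,28 | 467,-16,18 | 462,-19,18 | 457,-22,18 | 452,-27,17 | 446,-29,19 | 441,-33,19 | 423,-4,55 | 416,-2,60 | 412,-8,57 | 404,-1,68 | 
234: 474,-4,15 | 468,-6,17 | 462,-7,19 | 457,-11,19 | 452,-14,19 | 447,-18,19 | 443,-23,17 | 437,-26,18 | 421,-2,49 | 416,-3,51 | 412,-9,48 | 403,0,61 | 
237: 476,-10,0 | 466,-2,13 | 459,-1,18 | 453,-4,18 | 448,-7,19 | 442,-9,21 | 438,-15,18 | 433,-17,19 | 421,-4,38 | 416,-8,38 | 413,-16,33 | 419,-48,0 | 
240: 472,-2,0 | 464,0,7 | 455,4,16 | 449,2,18 | 444,0,19 | 439,-3,20 | 434,-7,19 | 427,-4,26 | 420,-4,30 | 416,-10,27 | 413,-18,22 | 415,-41,0 | 
243: 468,4,0 | 462,1,0 | 453,6,11 | 446,8,17 | 441,5,18 | 436,1,17 | 431,-1,17 | 426,-5,17 | 421,-7,18 | 414,-7,22 | 417,-30,0 | 412,-34,0 | 
246: 463,12,0 | 459,7,-1 | 454,3,0 | 448,1,0 | 440,5,10 | 434,4,12 | 429,0,11 | 428,-12,0 | 423,-16,0 | 418,-20,0 | 413,-24,-1 | 407,-25,0 |
```

View pics/side15c.png

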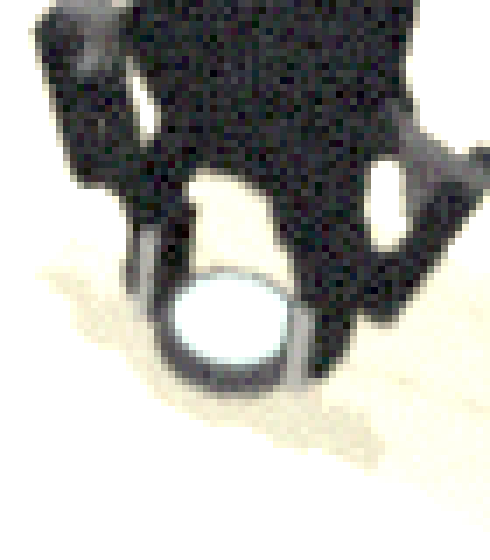

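The filter is held flat, with its top at z≈0.018 after the lift. I'll carry it to the dish at (0.484, -0.355).

```bash
python3 -m inch '[[0,0,-0.2,0,0,0,1],[0,0,-0.4,0,0,0,1],[0,0,-0.5,0,0,0,1],[0,0,-0.5,0,0,0,1],[0,0,-0.5,0,0,0,1],[0,0,-0.4,0,0,0,1],[0,0,-0.2,0,0,0,1],[0,0,0,0,0,0,1]]'
python3 -m inch '[[0,0.3,0,0,0,0,1],[0.1,0.5,0,0,0,0,1],[0.1,0.6,0,0,0,0,1],[0.1,0.6,0,0,0,0,1],[0.1,0.6,0,0,0,0,1],[0.1,0.6,0,0,0,0,1],[0.1,0.6,0,0,0,0,1],[0.1,0.6,0,0,0,0,1]]'
python3 -m inch '[[0,0.6,0,0,0,0,1],[0.1,0.6,0,0,0,0,1],[0.1,0.6,0,0,0,0,1],[0.1,0.6,0,0,0,0,1],[0.1,0.6,0,0,0,0,1],[0,0.6,0,0,0,0,1],[0.1,0.6,0,0,0,0,1],[0,0.6,0,0,0,0,1]]'
python3 -m inch '[[0,0.6,0,0,0,0,1],[0.1,0.6,0,0,0,0,1],[0.1,0.6,0,0,0,0,1],[0.1,0.6,0,0,0,0,1],[0.1,0.6,0,0,0,0,1],[0,0.6,0,0,0,0,1],[0,0.4,0,0,0,0,1],[0,0.2,0,0,0,0,1]]'
python3 -c "
from h import *
go(.484,-.355,-.034)"
```

```text
clock: 58.55
eef_pos: [0.4483, -0.0157, 0.0394]
tool_rot: [1.0, 0.0, 0.001, 0.0]
ft_force: [-0.1, 0.1, -0.1]
grip_width: 0.0415
clock: 59.35
eef_pos: [0.4648, -0.1272, 0.0379]
tool_rot: [1.0, 0.0, -0.0, -0.0]
ft_force: [0.1, 0.3, -0.6]
grip_width: 0.0413
clock: 60.15
eef_pos: [0.478, -0.2469, 0.0384]
tool_rot: [1.0, 0.0, 0.0, 0.0]
ft_force: [0.6, -0.6, -0.3]
grip_width: 0.0413
clock: 60.95
eef_pos: [0.4876, -0.3519, 0.0382]
tool_rot: [1.0, -0.0, -0.0, 0.0]
ft_force: [0.0, -0.2, 0.1]
grip_width: 0.0412
t61.0 pos [ 0.4876 -0.3519  0.0382] w0.0412 F [ 0.  -0.2  0.1] | shift units [-0.14  0.13  2.89] turn [ 0.  0. -0.] q [-0.63  0.54  0.04  1.06 -0.    0.95]
```

```bash
python3 -m inch '[[-0.14,0.05,0.3,0,0,0,1],[0,0,0.5,0,0,0,1],[0,0,0.5,0,0,0,1],[0,0,0.5,0,0,0,1],[0,0,0.4,0,0,0,1],[0,0,0.25,0,0,0,1],[0,0,0.15,0,0,0,1],[0,0,0,0,0,0,1]]'
python3 -m inch '[[0,0,0.06,0,0,0,1],[0,0,0.06,0,0,0,1],[0,0,0.03,0,0,0,1],[0,0,0,0,0,0,1],[0,0,0,0,0,0,1],[0,0,0,0,0,0,1],[0,0,0,0,0,0,1],[0,0,0,0,0,0,1]]'
python3 -c "
from h import *
go(.484,-.355,-.034)
shot('side','side16');im=cv2.imread('pics/side16.png');cv2.imwrite('pics/side16c.png',cv2.resize(cv2.convertScaleAbs(im[90:190,320:440],alpha=2.5),None,fx=6,fy=6,interpolation=3))"
```

```text
clock: 61.75
eef_pos: [0.484, -0.3516, -0.0272]
tool_rot: [1.0, 0.0, -0.0, -0.0]
ft_force: [-0.7, -0.5, -1.2]
grip_width: 0.0412
clock: 62.55
eef_pos: [0.4843, -0.352, -0.0303]
tool_rot: [1.0, 0.0, 0.0, 0.0]
ft_force: [0.2, 0.2, -0.7]
grip_width: 0.0412
t62.5 pos [ 0.4843 -0.352  -0.0303] w0.0412 F [ 0.2  0.2 -0.7] | shift units [-0.01  0.12  0.15] turn [ 0.     -0.      0.0003] q [-0.63  0.61 -0.04  0.91 -0.    0.94]
```

View pics/side16c.png

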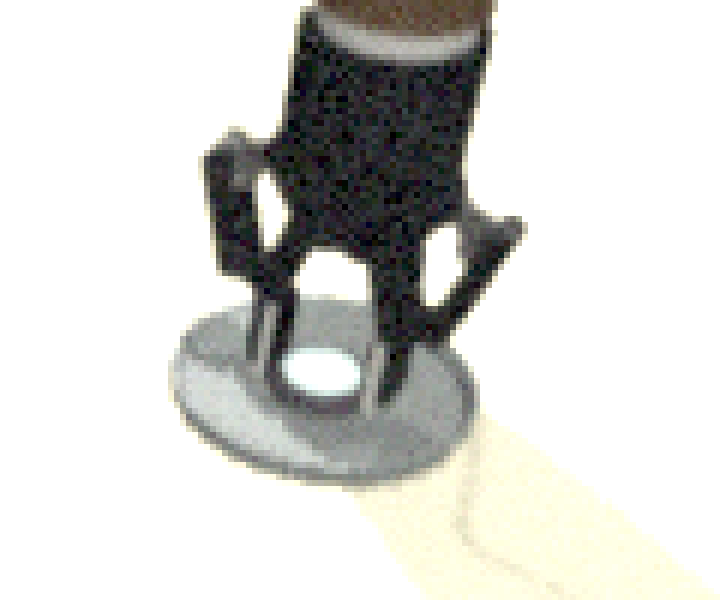

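Centred in the dish and flat. I'll creep down to contact.

```bash
python3 -m inch '[[0,0,0.04,0,0,0,1],[0,0,0.04,0,0,0,1],[0,0,0.04,0,0,0,1],[0,0,0,0,0,0,1],[0,0,0,0,0,0,1],[0,0,0,0,0,0,1],[0,0,0,0,0,0,1],[0,0,0,0,0,0,1]]'
python3 -m inch '[[0,0,0.02,0,0,0,1],[0,0,0.02,0,0,0,1],[0,0,0,0,0,0,1],[0,0,0,0,0,0,1],[0,0,0,0,0,0,1],[0,0,0,0,0,0,1],[0,0,0,0,0,0,1],[0,0,0,0,0,0,1]]'
```

```text
clock: 63.4
eef_pos: [0.4843, -0.3519, -0.0333]
tool_rot: [1.0, 0.0, -0.0, -0.0]
ft_force: [-0.2, 0.4, 0.5]
grip_width: 0.0411
clock: 64.2
eef_pos: [0.4843, -0.3519, -0.0333]
tool_rot: [1.0, 0.0, 0.0, 0.0]
ft_force: [-1.8, 1.3, 6.7]
grip_width: 0.0415
```

```bash
python3 -m inch '[[0,0,0,0,0,0,-0.1],[0,0,0,0,0,0,-0.3],[0,0,0,0,0,0,-0.3],[0,0,0,0,0,0,-0.3],[0,0,0,0,0,0,-0.3],[0,0,0,0,0,0,-0.3],[0,0,0,0,0,0,-0.3],[0,0,0,0,0,0,-0.3]]'
python3 -m inch '[[0,0,-0.2,0,0,0,-0.3],[0,0,-0.5,0,0,0,-0.3],[0,0,-0.7,0,0,0,-0.3],[0,0,-0.8,0,0,0,-0.3],[0,0,-0.8,0,0,0,-0.3],[0,0,-0.8,0,0,0,-0.3],[0,0,-0.8,0,0,0,-0.3],[0,0,-0.5,0,0,0,-0.3]]'
python3 -m inch '[[-0.6,-0.2,-0.5,0,0,0,-0.3],[-0.7,-0.2,-0.5,0,0,0,-0.3],[-0.7,-0.2,-0.5,0,0,0,-0.3],[-0.7,-0.2,-0.5,0,0,0,-0.3],[-0.7,-0.2,-0.3,0,0,0,-0.3],[-0.4,-0.1,0,0,0,0,-0.3],[0,0,0,0,0,0,-0.3],[0,0,0,0,0,0,-0.3]]'
python3 -c "
from h import *
shot('side','sideF');shot('top','topF')
im=cv2.imread('pics/topF.png');cv2.imwrite('pics/topFc.png',cv2.resize(cv2.convertScaleAbs(im[130:290,100:480],alpha=2),None,fx=2.1,fy=2.1,interpolation=3))"
```

```text
clock: 65.0
eef_pos: [0.4843, -0.3519, -0.0344]
tool_rot: [1.0, 0.0, -0.0, -0.0]
ft_force: [0.0, 0.3, 0.1]
grip_width: 0.0556
clock: 65.8
eef_pos: [0.4853, -0.3526, 0.0962]
tool_rot: [1.0, 0.0, 0.002, 0.001]
ft_force: [0.3, -0.3, 0.5]
grip_width: 0.0556
clock: 66.6
eef_pos: [0.3894, -0.3246, 0.1504]
tool_rot: [1.0, 0.0, 0.0, -0.0]
ft_force: [0.4, -0.2, -0.2]
grip_width: 0.055
```

View pics/topFc.png

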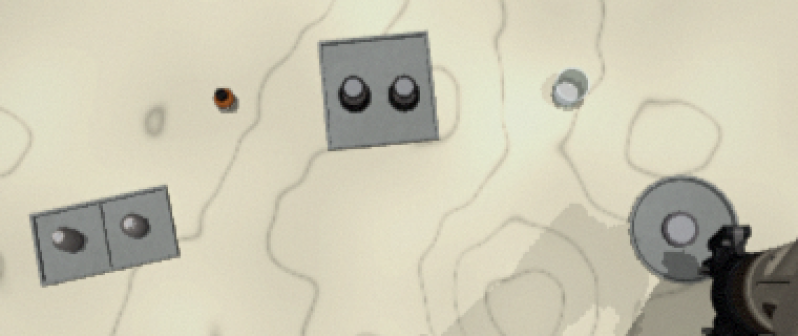

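View pics/sideF.png

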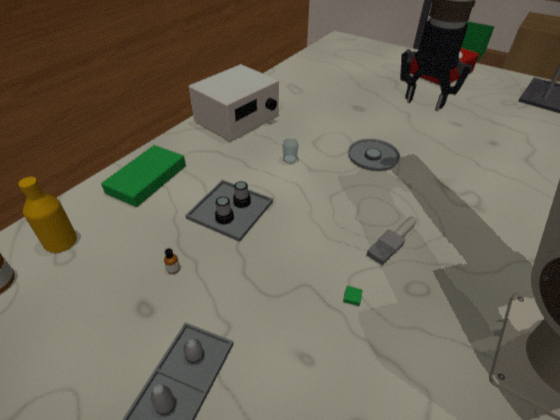

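All parts look placed. One numeric check of uprightness and position before handing in.

```bash
python3 -c "
from h import *
im=cv2.imread('pics/topF.png')
for n,x,y,zt,zb in(('L',.4754,.3951,.064,.03),('S',.4926,.3159,.046,.02),('A',.6555,.0492,.054,.012),('B',.656,-.013,.054,.012),('F',.4843,-.352,.014,.004)):
  for z,c in((zt,(0,0,255)),(zb,(0,255,0))):
    q=proj('top',(x,y,z));print(n,z,q.round(1))
S=5
for k,(x0,y0,x1,y1) in enumerate([(110,210,200,280),(250,140,320,210),(395,205,460,275)]):
  c=cv2.resize(cv2.convertScaleAbs(im[y0:y1,x0:x1],alpha=2),None,fx=S,fy=S,interpolation=3)
  for x,y,zt,zb in((.4754,.3951,.064,.03),(.4926,.3159,.046,.02),(.6555,.0492,.054,.012),(.656,-.013,.054,.012),(.4843,-.352,.014,.004)):
    for z,col in((zt,(0,0,255)),(zb,(0,255,0))):
      q=(proj('top',(x,y,z))-[x0,y0]+.5)*S
      cv2.circle(c,(int(q[0]),int(q[1])),3,col,-1)
  c=cv2.resize(c,(260,260*c.shape[0]//c.shape[1])) if 0 else c
  c=cv2.copyMakeBorder(c,0,max(0,350-c.shape[0]),0,0,0)
  out=c if k==0 else np.hstack([out,c])
cv2.imwrite('pics/fin.png',cv2.resize(out,(790,int(out.shape[0]*790/out.shape[1]))))"
```

```text
L 0.064 [127.7 242.7]
L 0.03 [132.1 244.1]
S 0.046 [161.9 236.4]
S 0.02 [164.5 237.6]
A 0.054 [267.8 171.7]
A 0.012 [268.4 175.7]
B 0.054 [292.1 171.3]
B 0.012 [292.  175.3]
F 0.014 [424.3 238.9]
F 0.004 [423.2 239.3]
```

View pics/fin.png

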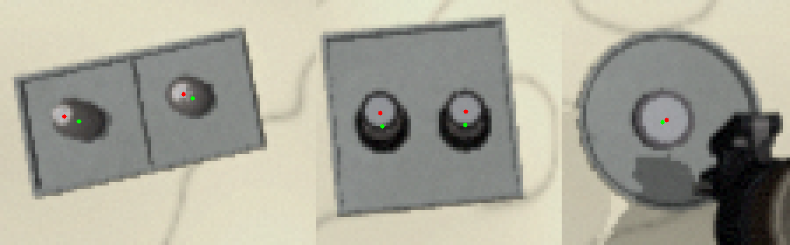

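The predicted upright axes (red for top, green for body) fall on the noses, lens tops and bodies, so everything stands as intended. I'm handing in the job.

```bash
python3 -c "
from h import *
print(bot.job_done())"
```

```text
the job is handed in; nothing more can be done
None
```

The job is done and handed in at about 67 s of the 120 s allowed; the system gives no verdict.

- **Placing:** The long objective is in the far bay of the divided tray and the short one in the near bay. Both eyepieces are in the square tray, 62 mm apart, and the filter lies near the centre of the round dish. I lowered each part until the wrist force showed it touching, then let go. The arm is clear of everything.
- **Last checks:** In the final top view all five parts sit where upright (or, for the filter, flat) parts should appear, to within about a pixel or two (2.6 mm per pixel). The beaker and oil bottle look unmoved and upright in the final pictures, though I did not measure their shift.
- **What disagreed:**
  - **Finger height:** The fingertips really sat about 42 mm higher than the reported TCP height. My first grasp of the long objective therefore closed on its cone (18.8 mm opening). I opened again without disturbing it and used the height measured from the camera depth from then on.
  - **Grip width:** The grip width read about 1.5 mm low on the objectives and eyepieces, and nearly 3 mm low on the filter.

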